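# Weigh out the wire spools and pack them

### The job

With the pan still empty, turn the scale's tare knob until its pointer is on the zero mark and let go; then slide every wire spool up off its post and put them all in the scale's pan. With all of them in the pan and the tare still on zero, press the three keys fully down, one at a time from left to right as seen from the robot's side; then move all the spools from the pan into the open carton, leaving it flat on the bench and the knob on zero.

Things in the scene. Friction and masses are not known exactly. Their poses are not given: they have to be found in the camera images.
- spool1: small spool of copper wire with black end flanges: a ring 56 mm in outer diameter, 40 mm high along its own z axis, with a 24 mm bore; 0.22 kg. Origin at its centre (20 mm above its underside when upright). At the start it stands upright on a post of the rack, one per post; it may be absent
- spool2: small spool of copper wire with black end flanges: a ring 56 mm in outer diameter, 40 mm high along its own z axis, with a 24 mm bore; 0.22 kg. Origin at its centre (20 mm above its underside when upright). At the start it stands upright on a post of the rack, one per post; it may be absent
- spool3: small spool of copper wire with black end flanges: a ring 56 mm in outer diameter, 40 mm high along its own z axis, with a 24 mm bore; 0.22 kg. Origin at its centre (20 mm above its underside when upright). At the start it stands upright on a post of the rack, one per post; it may be absent
- spool4: small spool of copper wire with black end flanges: a ring 56 mm in outer diameter, 40 mm high along its own z axis, with a 24 mm bore; 0.22 kg. Origin at its centre (20 mm above its underside when upright). At the start it stands upright on a post of the rack, one per post; it may be absent
- rack: fixed blue spool rack: base plate 170 x 170 mm, 15 mm thick, with four upright steel posts 16 mm in diameter at (+-45, +-45) mm in its own x, y, their tips 80 mm above the table. Origin at the centre of the underside, z up
- scale: fixed grey bench scale, 290 mm (own x) by 240 mm (own y), deck 45 mm high. Own x points away from the operator, own y to the operator's left. The steel pan is on the far half; the near strip carries the tare knob (left) and a row of three keys. Origin at the centre of the underside
- pan (a point): centre of the pan's floor, axes as the scale's: flat steel pan, inside 176 mm (x) by 232 mm (y), with a lip 10 mm high; its floor is 69 mm above the table
- tare (a joint): angle of the tare knob in rad, counter-clockwise from above positive; 0 when its white pointer is at the zero mark, the longest, boldest tick of the white dial, on the scale's left (own +y). Range -1.7 to 1.7; it stays where it is left
- tare_grip (a point): point on the tare knob's axis at the height to grip, 72 mm above the table. The grip is a black bar 12 mm thick, 50 mm long and 22 mm high (top 81 mm above the table, 59 mm its foot, on a disc 52 mm in diameter); at joint 0 the bar lies along the scale's y. Its own y axis runs along the bar towards the pointer, marked with a white line on one half of the bar; turns with the knob
- key1 (a joint): travel of the left key: 0 up, 0.006 m fully down; spring return, about 4 N
- key1_top (a point): centre of the top of the left key (as seen from the robot), a grey round cap 24 mm in diameter, its top 67 mm above the table; the keys stand 45 mm apart
- key2 (a joint): travel of the middle key: 0 up, 0.006 m fully down; spring return, about 4 N
- key2_top (a point): centre of the top of the middle key (as seen from the robot), a grey round cap 24 mm in diameter, its top 67 mm above the table; the keys stand 45 mm apart
- key3 (a joint): travel of the right key: 0 up, 0.006 m fully down; spring return, about 4 N
- key3_top (a point): centre of the top of the right key (as seen from the robot), a grey round cap 24 mm in diameter, its top 67 mm above the table; the keys stand 45 mm apart
- carton: open shallow cardboard carton, 260 mm (own x) by 160 mm (own y), 60 mm high, walls and floor 5 mm, loose, 0.6 kg. Origin at the centre of the underside
Mind the look-alikes: they are no part of the job. What is shaped like the spool3 but green or yellow is not meant.

How it is judged (in metres and radians):
On the way, in this order (a step that is already met when the one before it is completed fails the run):
1. tare knob pointer at the zero mark (within 0.12 rad), knob released, while the pan is empty (value of joint tare between -0.12 and 0.12 rad and not (x of spool1 in the frame of pan between -0.1 and 0.1 m and y of spool1 in the frame of pan between -0.13 and 0.13 m and z of spool1 in the frame of pan between 0 and 0.2 m) and not (x of spool2 in the frame of pan between -0.1 and 0.1 m and y of spool2 in the frame of pan between -0.13 and 0.13 m and z of spool2 in the frame of pan between 0 and 0.2 m) and not (x of spool3 in the frame of pan between -0.1 and 0.1 m and y of spool3 in the frame of pan between -0.13 and 0.13 m and z of spool3 in the frame of pan between 0 and 0.2 m) and not (x of spool4 in the frame of pan between -0.1 and 0.1 m and y of spool4 in the frame of pan between -0.13 and 0.13 m and z of spool4 in the frame of pan between 0 and 0.2 m) and contact force between the fingers and tare below 0.3 N), for 0.2 s.
2. every spool lies in the weighing pan, let go and still (x of spool1 in the frame of pan between -0.09 and 0.09 m and y of spool1 in the frame of pan between -0.118 and 0.118 m and z of spool1 in the frame of pan between 0 and 0.11 m and x of spool2 in the frame of pan between -0.09 and 0.09 m and y of spool2 in the frame of pan between -0.118 and 0.118 m and z of spool2 in the frame of pan between 0 and 0.11 m and x of spool3 in the frame of pan between -0.09 and 0.09 m and y of spool3 in the frame of pan between -0.118 and 0.118 m and z of spool3 in the frame of pan between 0 and 0.11 m and x of spool4 in the frame of pan between -0.09 and 0.09 m and y of spool4 in the frame of pan between -0.118 and 0.118 m and z of spool4 in the frame of pan between 0 and 0.11 m and linear speed of each of spool1, spool2, spool3, spool4 below 0.03 m/s and contact force between the fingers and spool1 below 0.3 N and contact force between the fingers and spool2 below 0.3 N and contact force between the fingers and spool3 below 0.3 N and contact force between the fingers and spool4 below 0.3 N and value of joint tare between -0.12 and 0.12 rad), for 0.3 s.
3. left key pressed down alone (more than 4 of its 6 mm), all spools in the pan (x of spool1 in the frame of pan between -0.09 and 0.09 m and y of spool1 in the frame of pan between -0.118 and 0.118 m and z of spool1 in the frame of pan between 0 and 0.11 m and x of spool2 in the frame of pan between -0.09 and 0.09 m and y of spool2 in the frame of pan between -0.118 and 0.118 m and z of spool2 in the frame of pan between 0 and 0.11 m and x of spool3 in the frame of pan between -0.09 and 0.09 m and y of spool3 in the frame of pan between -0.118 and 0.118 m and z of spool3 in the frame of pan between 0 and 0.11 m and x of spool4 in the frame of pan between -0.09 and 0.09 m and y of spool4 in the frame of pan between -0.118 and 0.118 m and z of spool4 in the frame of pan between 0 and 0.11 m and value of joint tare between -0.12 and 0.12 rad and value of joint key1 above 0.004 m and value of joint each of key2, key3 below 0.002 m), for 0.05 s.
4. middle key pressed down alone (more than 4 of its 6 mm), all spools in the pan (x of spool1 in the frame of pan between -0.09 and 0.09 m and y of spool1 in the frame of pan between -0.118 and 0.118 m and z of spool1 in the frame of pan between 0 and 0.11 m and x of spool2 in the frame of pan between -0.09 and 0.09 m and y of spool2 in the frame of pan between -0.118 and 0.118 m and z of spool2 in the frame of pan between 0 and 0.11 m and x of spool3 in the frame of pan between -0.09 and 0.09 m and y of spool3 in the frame of pan between -0.118 and 0.118 m and z of spool3 in the frame of pan between 0 and 0.11 m and x of spool4 in the frame of pan between -0.09 and 0.09 m and y of spool4 in the frame of pan between -0.118 and 0.118 m and z of spool4 in the frame of pan between 0 and 0.11 m and value of joint tare between -0.12 and 0.12 rad and value of joint key2 above 0.004 m and value of joint each of key1, key3 below 0.002 m), for 0.05 s.
5. right key pressed down alone (more than 4 of its 6 mm), all spools in the pan (x of spool1 in the frame of pan between -0.09 and 0.09 m and y of spool1 in the frame of pan between -0.118 and 0.118 m and z of spool1 in the frame of pan between 0 and 0.11 m and x of spool2 in the frame of pan between -0.09 and 0.09 m and y of spool2 in the frame of pan between -0.118 and 0.118 m and z of spool2 in the frame of pan between 0 and 0.11 m and x of spool3 in the frame of pan between -0.09 and 0.09 m and y of spool3 in the frame of pan between -0.118 and 0.118 m and z of spool3 in the frame of pan between 0 and 0.11 m and x of spool4 in the frame of pan between -0.09 and 0.09 m and y of spool4 in the frame of pan between -0.118 and 0.118 m and z of spool4 in the frame of pan between 0 and 0.11 m and value of joint tare between -0.12 and 0.12 rad and value of joint key3 above 0.004 m and value of joint each of key1, key2 below 0.002 m), for 0.05 s.
At the end, for the whole second after the job is handed in: Every spool rests inside the carton (its centre within the inner walls and less than 75 mm above the carton's underside, upright or on its side), released and still; the carton stands flat; the tare pointer is within 0.12 rad of zero (x of spool1 in the frame of carton between -0.125 and 0.125 m and y of spool1 in the frame of carton between -0.075 and 0.075 m and z of spool1 in the frame of carton between 0 and 0.075 m and x of spool2 in the frame of carton between -0.125 and 0.125 m and y of spool2 in the frame of carton between -0.075 and 0.075 m and z of spool2 in the frame of carton between 0 and 0.075 m and x of spool3 in the frame of carton between -0.125 and 0.125 m and y of spool3 in the frame of carton between -0.075 and 0.075 m and z of spool3 in the frame of carton between 0 and 0.075 m and x of spool4 in the frame of carton between -0.125 and 0.125 m and y of spool4 in the frame of carton between -0.075 and 0.075 m and z of spool4 in the frame of carton between 0 and 0.075 m and linear speed of each of spool1, spool2, spool3, spool4 below 0.03 m/s and contact force between the fingers and spool1 below 0.3 N and contact force between the fingers and spool2 below 0.3 N and contact force between the fingers and spool3 below 0.3 N and contact force between the fingers and spool4 below 0.3 N and value of joint tare between -0.12 and 0.12 rad and angle between carton's own z axis and vertical below 0.15 rad); the robot touches nothing.
It fails at once if a key is pressed while the tare pointer is off zero (value of joint any of key1, key2, key3 above 0.004 m and (value of joint tare above 0.2 rad or value of joint tare below -0.2 rad)).
It fails at once if two keys are pressed together (value of joint each of key1, key2 above 0.003 m or value of joint each of key2, key3 above 0.003 m or value of joint each of key1, key3 above 0.003 m).
Of spool1, spool2, spool3, spool4 only 2 to 3 are there at a start; the rules pass over those that are not, and their reading is None.
At some moment in a run one of spool1, spool2, spool3, spool4, carton may be knocked a few centimetres aside while the robot is not near it.
Once in a run the grip may slacken for a moment while it holds something.
It also fails if it takes over 210 s, if anything falls off the work surface, if the arm or the gripper's body presses on something with over 40 N, if the wrist force passes 120 N, or if a joint passes its speed limit or range.

### The arm

A 6-joint arm with a two-finger parallel gripper is mounted at the origin on the work surface. World frame = base frame: x ahead of the robot, y to its left, z up, the work surface at z = 0. Lengths are in m, angles in degrees, forces in N, time in s.
With the tool pointing down it reaches from about 0.35 to 0.8 m from the base axis. Payload 7.3 kg.
Tool frame: the origin (TCP) lies at the very end of the fingers, on their centre line; the grasp point (between the pads) lies 19 mm behind it; z points along the fingers, y is the direction in which the jaws open and shut (so a half turn about z gives the same grasp; the last joint's range is limited). The gripper opens to 85 mm and grips with 20 to 120 N. Pads are 22 mm wide; open, the fingers measure 114 mm over their backs; the gripper's body (76 mm by 85 mm) begins 54 mm behind the grasp point. The pads swing forward as they close: fully open they stand 13 mm farther back than shut.
Start: joints at [59.416, 19.595, 87.324, -0, 73.075, -8.365], TCP at [0.199, 0.486, 0.231] pointing down, gripper open.
Joint ranges: [-145.02, 145.02], [-44.19, 115.74], [2.07, 154.8], [-57.11, 237.11], [16.16, 152.29], [-177.93, 177.93]. Speed limits (degrees/s): [147.25, 147.25, 180, 180, 180, 180].

### API

Orientations are given as [roll, pitch, yaw] about the fixed x, y, z axes, in that order (R = Rz(yaw) Ry(pitch) Rx(roll)).
In Python, from cell import state, grab_frame, camera_model, close_job, search_frame, silhouettes gives the robot as it stands.
- The arm moves only by the tool send_rows, never from a script. Its arguments are lists of equal length, an entry for each row: "xyz": the shift along the tool's x, y, z in m, a list of three; "rot": the turn, a rotation vector about the tool's x, y, z in rad, a list of three; "hand": the closure, from -1 (fully open) to 1 (shut). In form: {"xyz": [[x, y, z], ...], "rot": [[ax, ay, az], ...], "hand": [hand, ...]}. A call has 1 to 12 rows; each row shifts and turns the pose as measured when the row begins, along the tool's axes as they then stand; what a row does not reach is not made up. A row lasts 1/12 s, in which the tool goes at most 41.7 mm and 7.16 degrees, less where a joint would pass 70% of its speed; a pose out of reach is approached as far as the arm can. A call is refused whole if a number of a shift passes 0.0417 or a number of a turn 0.125, either way. A call with a gripper value outside its range is refused whole. The fingers move at their own pace and stop on an object; "grip_force" is the grip in N (left out, the last holds). Time passes only in rows, so rows that do not move let the fingers close. It gives the time, the measured TCP pose, the force and the opening at its end, in the units of the state.
- state(): the state, without advancing time (a new reading comes with each control period).
- grab_frame(name): name is "side" or "top"; returns the picture (400x640x3 uint8, red, green, blue); there is no depth.
- camera_model(name): a dict with "vertical_fov" (degrees; the focal length in pixels is half the picture's height over the tangent of half this angle, whatever the lens; pixels are square), "cx", "cy" (the principal point, pixels), "D" ([k1, k2, p1, p2, k3] as OpenCV has them; the pictures are not rectified), "R" (3x3) and "t" (3): a world point X has camera coordinates R X + t. Camera axes: x right, y down, z forward; pixel columns grow to the right and rows downward; lengths in m; the calibration is good to about 2 mm. A picture is of the moment at which its call begins. camera_model takes no time and is no camera call.
- close_job(): hands the job in, once; it reports no verdict.
Trained networks look in the newest picture that a camera, given by its name, has taken for a name from the list of things; names that differ only in an ending like _2 or _b are one class to them, and where a whole thing is asked for, a point or a joint stands for the part that bears it (a point fixed in the world has none). Each returns a list of dicts, best first, with "p" (0 to 1); they miss things now and then, are a little off and sometimes report something else, mostly with a low value. They report only what shows in the picture. A call takes as long as a camera call. They do not tell look-alikes from the thing itself.
- search_frame(camera, label): "point" ([x, y, z] in m, in world coordinates, good to about 4 mm: the middle of the surface that is visible of it).
- silhouettes(camera, label): "region" (400x640 bool, what is visible of it).
The state is a dict: "time_s": time; "joint_pos": joint angles; "qd": joint speeds; "effort": joint torques, N m; "ee_pos": TCP position; "eef_rot": TCP orientation; "wrist_force": force on the tool from outside, world axes, zero at the start; "moment": the same for the moment, N m; "opening": finger opening in m.
Only numpy, scipy, OpenCV 4.12 (cv2) and the standard library are available. Lean on these libraries where they do the work, as an engineer would, in place of code of your own. Each camera call takes 0.05 s, during which the arm holds its last target.

## Working session

There is one attempt and no reset: what is moved stays moved. The work goes in short steps, Python scripts to look and compute and a tool call to move; the robot and the scene stay as the last step left them, time stands still between calls to the robot, and variables do not carry over. Pictures are saved under pics/ and viewed, and the job is handed in when it is done.

Besides the shell and the picture viewer there is one more tool, called after "Call:" as name(argument=value, ...) on one line, values as JSON. send_rows: Moves the arm, as the interface text tells. Its arguments: {"type":"object","properties":{"xyz":{"type":"array"},"rot":{"type":"array"},"hand":{"type":"array"},"grip_force":{"type":"number"}},"required":["xyz","rot","hand"]}

```bash
ls; mkdir -p pics
python3 - <<'E'
from cell import *
import cv2
print(state())
for n in ("side","top"):
    f=grab_frame(n); cv2.imwrite(f"pics/{n}0.png",f[:,:,::-1]); print(n,camera_model(n))
E
```

```text
pics
{'time_s': 0.0, 'joint_pos': array([ 5.94154189e+01,  1.96369683e+01,  8.73778966e+01,  2.88205358e-04,
        7.30751708e+01, -8.36640261e+00]), 'qd': array([-0.07791527, -0.08467551, -0.02961885, -0.03856617,  0.04597745,
        0.09880634]), 'effort': array([-1.15240986e-03, -4.33677936e+01, -2.46007597e+01, -3.51155522e-04,
        7.96099630e-03, -1.95717865e-05]), 'ee_pos': array([0.19829892, 0.48566852, 0.23061709]), 'eef_rot': array([-1.79910963e+02, -1.33731046e-02,  1.57781727e+02]), 'wrist_force': array([ 0.07865608, -0.62012864, -0.33409643]), 'moment': array([-0.02366945, -0.00498993, -0.01052514]), 'opening': 0.0850860751576844}
side {'vertical_fov': 42.55222604077575, 'cx': 312.3624798961895, 'cy': 206.63723949060233, 'D': array([0.0514108, 0.       , 0.       , 0.       , 0.       ]), 'R': array([[ 0.99971562, -0.02183517, -0.00958715],
       [-0.02063463, -0.5905295 , -0.80675221],
       [ 0.01195408,  0.80672061, -0.59081212]]), 't': array([-0.55557886,  0.13178315,  1.41946759])}
top {'vertical_fov': 45.31236435182006, 'cx': 323.4262123208568, 'cy': 206.60483305221197, 'D': array([-0.0762964,  0.       ,  0.       ,  0.       ,  0.       ]), 'R': array([[ 0.00871674, -0.99977102,  0.01954317],
       [-0.99585495, -0.01044879, -0.09035347],
       [ 0.09053698, -0.01867457, -0.99571799]]), 't': array([0.04058765, 0.56511848, 1.33554997])}
```

View pics/side0.png

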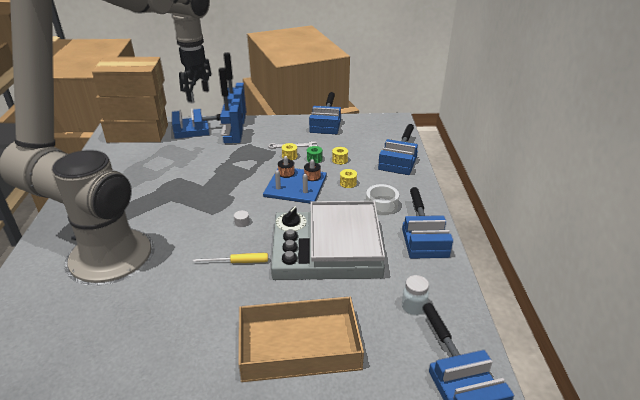

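View pics/top0.png

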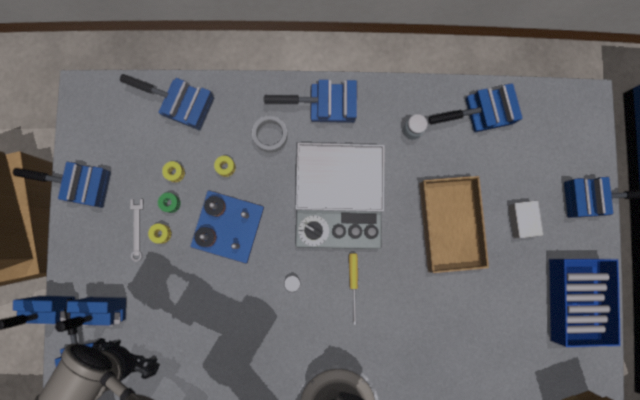

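The side view shows two copper spools on the rack, at (287,167) and (312,170). Yellow and green look-alikes stand around it, the scale is at (330,240) and the carton at (300,338). The top view shows the spools at (215,205) and (205,236), the knob at (314,231) with its pointer to the left, and the keys at (339..372,231).

```bash
cat > h.py <<'E'
from cell import *
import numpy as np, cv2
def K(n):
    m=camera_model(n); f=200/np.tan(np.radians(m['vertical_fov']/2))
    return np.array([[f,0,m['cx']],[0,f,m['cy']],[0,0,1.]]),np.array(m['D']),np.array(m['R']),np.array(m['t'])
def px2w(n,uv,z):
    k,D,R,t=K(n); p=cv2.undistortPoints(np.array(uv,float).reshape(-1,1,2),k,D).reshape(-1,2)
    d=np.c_[p,np.ones(len(p))]@R; c=-R.T@t
    return c+d*((z-c[2])/d[:,2])[:,None]
def w2px(n,X):
    k,D,R,t=K(n); return cv2.projectPoints(np.array(X,float).reshape(-1,1,3),cv2.Rodrigues(R)[0],t,k,D)[0].reshape(-1,2)
def shot(n,name,crop=None,s=1):
    f=grab_frame(n)[:,:,::-1]
    if crop: x0,y0,x1,y1=crop; f=f[y0:y1,x0:x1]
    f=cv2.resize(f,None,fx=s,fy=s,interpolation=cv2.INTER_CUBIC); cv2.imwrite(f"pics/{name}.png",f)
E
python3 - <<'E'
from h import *
for c in ("top","side"):
    grab_frame(c)
    for l in ("spool1","rack","scale","tare","key1","key2","key3","carton"):
        r=search_frame(c,l); print(c,l,[(np.round(x['point'],3).tolist(),round(x['p'],2)) for x in r])
shot("top","t1",(180,130,400,260),3.6)
shot("side","s1",(250,130,400,290),4)
E
```

```text
top spool1 [([0.681, 0.329, 0.038], 0.81), ([0.658, 0.478, 0.044], 0.73), ([0.568, 0.48, 0.037], 0.68), ([0.558, 0.343, 0.055], 0.66), ([0.484, 0.504, 0.035], 0.66)]
top rack [([0.502, 0.307, 0.016], 0.78)]
top scale [([0.592, 0.005, 0.067], 0.78)]
top tare [([0.498, 0.073, 0.054], 0.68)]
top key1 [([0.493, 0.002, 0.065], 0.62), ([0.494, -0.039, 0.066], 0.62), ([0.494, -0.087, 0.068], 0.51)]
top key2 [([0.493, 0.002, 0.065], 0.62), ([0.494, -0.039, 0.066], 0.62), ([0.494, -0.087, 0.068], 0.51)]
top key3 [([0.493, 0.002, 0.065], 0.62), ([0.494, -0.039, 0.066], 0.62), ([0.494, -0.087, 0.068], 0.51)]
top carton [([0.558, 0.342, 0.055], 0.66), ([0.515, -0.331, 0.006], 0.63)]
side spool1 [([0.66, 0.46, 0.031], 0.75), ([0.672, 0.317, 0.03], 0.72), ([0.565, 0.336, 0.047], 0.66), ([0.476, 0.358, 0.048], 0.62), ([0.496, 0.063, 0.057], 0.62), ([0.572, 0.474, 0.032], 0.57), ([0.489, 0.494, 0.031], 0.51)]
side rack [([0.503, 0.284, 0.018], 0.88), ([0.597, -0.043, 0.071], 0.17)]
side scale [([0.594, -0.047, 0.073], 0.7)]
side tare [([0.494, 0.065, 0.056], 0.69)]
side key1 [([0.496, -0.047, 0.068], 0.6), ([0.495, -0.09, 0.072], 0.54), ([0.494, -0.0, 0.068], 0.52)]
side key2 [([0.496, -0.047, 0.068], 0.6), ([0.495, -0.09, 0.072], 0.54), ([0.494, -0.0, 0.068], 0.52)]
side key3 [([0.496, -0.047, 0.068], 0.6), ([0.495, -0.09, 0.072], 0.54), ([0.494, -0.0, 0.068], 0.52)]
side carton [([0.522, -0.311, 0.007], 0.62)]
```

View pics/t1.png

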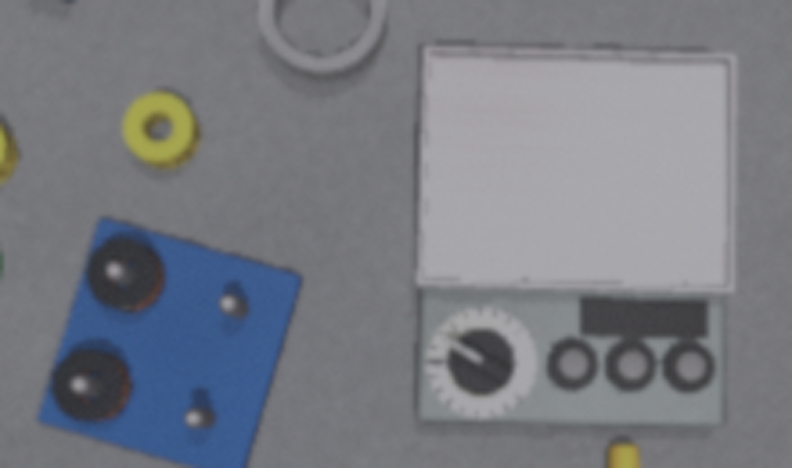

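View pics/s1.png

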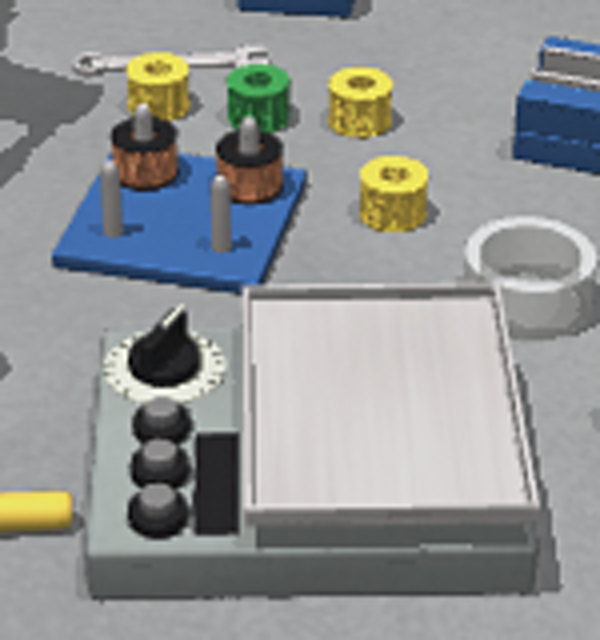

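Run:
```python
from h import *
def c(p): return np.array(p)/3.6+[180,130]
for nm,pts,z in [("rackcorn",[(102,217),(300,276),(40,421)],.015),("tips",[(113,269),(79,384),(229,301),(195,416)],.08),("spooltops",[(125,273),(91,384)],.055),("knob",[(481,362)],.062),("ptr",[(482,362),(450,342)],.081),("tick0",[(436,362),(481,362)],.059),("keys",[(572,364),(630,365),(688,367)],.067),("pan lip",[(421,45),(735,53),(418,287),(733,292)],.079),("scale deck",[(418,424),(722,424)],.045)]:
    print(nm,np.round(px2w("top",c(pts),z)[:,:2],4).tolist())
# carton
f=grab_frame("top"); cv2.imwrite("pics/c.png",cv2.resize(f[160:290,410:500,::-1],None,fx=5,fy=5,interpolation=cv2.INTER_CUBIC)[:600])
s=silhouettes("top","carton")
for r in s: 
    ys,xs=np.where(r['region']); print(r['p'],cv2.minAreaRect(np.c_[xs,ys].astype(np.int32)))
```

```text
rackcorn [[0.6092, 0.3766], [0.5636, 0.2176], [0.4466, 0.421]]
tips [[0.5617, 0.3524], [0.4745, 0.3756], [0.5383, 0.2639], [0.4514, 0.2875]]
spooltops [[0.561, 0.3484], [0.4752, 0.3722]]
knob [[0.4949, 0.0731]]
ptr [[0.4942, 0.0723], [0.509, 0.0966]]
tick0 [[0.4947, 0.1076], [0.4951, 0.0731]]
keys [[0.4939, 0.0038], [0.4935, -0.0405], [0.4924, -0.0848]]
pan lip [[0.7368, 0.1217], [0.7339, -0.12], [0.5505, 0.1213], [0.5492, -0.1177]]
scale deck [[0.4473, 0.1212], [0.4493, -0.1139]]
0.95 ((453.56402587890625, 224.4224853515625), (95.09352111816406, 62.00515365600586), 84.5596694946289)
0.2 ((339.0, 231.0), (6.0, 6.0), 90.0)
```

View pics/c.png

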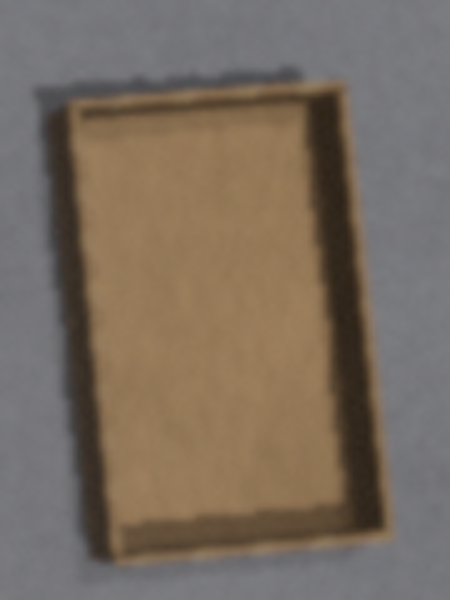

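Run:
```python
from h import *
def c(p): return np.array(p)/4+[250,130]
for nm,pts,z in [("tips",[(249,121),(143,108),(220,180),(109,167)],.08),("keys",[(162,411),(160,456),(158,500)],.067),("ptr",[(183,308),(165,325)],.081),("pan lip",[(247,289),(498,289),(248,512),(537,512)],.079)]:
    print(nm,np.round(px2w("side",c(pts),z)[:,:2],4).tolist())
p=px2w("top",np.array([(68,100),(347,82),(392,530),(118,562)])/5+[410,160],.06)[:,:2]
print(np.round(p,4).tolist(),p.mean(0))
d=p[0]-p[3];e=p[1]-p[2];print(np.degrees(np.arctan2(d[1],d[0])),np.degrees(np.arctan2(e[1],e[0])),np.linalg.norm(d),np.linalg.norm(p[0]-p[1]))
shot("side","sk",(300,195,345,265),8)
```

```text
tips [[0.5637, 0.3479], [0.4777, 0.3716], [0.5394, 0.2607], [0.4529, 0.2826]]
keys [[0.4974, -0.0047], [0.4967, -0.0513], [0.496, -0.0944]]
ptr [[0.5115, 0.0929], [0.499, 0.0732]]
pan lip [[0.5573, 0.1171], [0.7368, 0.1108], [0.5529, -0.121], [0.7326, -0.1267]]
[[0.6394, -0.2335], [0.6518, -0.3933], [0.4004, -0.4141], [0.3824, -0.2591]] [ 0.51848213 -0.32498036]
5.6901907132372465 4.712659594633127 0.25824906869739106 0.16033228025296306
```

View pics/sk.png

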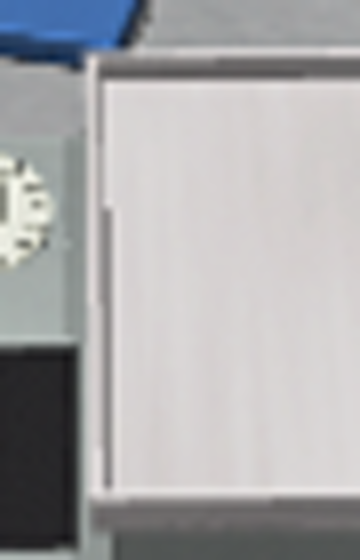

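```bash
cat >> h.py <<'E'
from scipy.spatial.transform import Rotation as Ro
def go(x,y,z,yaw=None,maxstep=0.04):
    s=state(); p=np.array(s['ee_pos']); R=Ro.from_euler('xyz',s['eef_rot'],degrees=True)
    print('pos',np.round(p,4),'rot',np.round(s['eef_rot'],2),'open',round(s['opening'],4),'F',np.round(s['wrist_force'],1),'t',round(s['time_s'],2),'j',np.round(s['joint_pos']))
    d=R.inv().apply(np.array([x,y,z])-p); n=max(1,int(np.ceil(np.abs(d).max()/maxstep)))
    y2=s['eef_rot'][2] if yaw is None else yaw
    rv=(R.inv()*Ro.from_euler('xyz',[180,0,y2],degrees=True)).as_rotvec(); m=max(1,int(np.ceil(np.abs(rv).max()/.12)))
    print('shift',np.round(d,4),'n',n,np.round(d/n,4),'| rot',np.round(rv,3),'m',m,np.round(rv/m,4))
    N=max(n,m)
    # combined rows
    out=[]
    for i in range(N):
        Ri=R*Ro.from_rotvec(rv*i/N); out.append(np.round(Ri.inv().apply(np.array([x,y,z])-p)/N,4).tolist())
    print('comb',N,np.round(rv/N,4).tolist()); print(out)
E
python3 -c "
from h import *
go(.496,.070,.18,58)"
```

```text
pos [0.1985 0.486  0.2313] rot [180.    -0.   157.78] open 0.0854 F [ 0.1 -0.1 -0.1] t 1.25 j [59. 20. 87.  0. 73. -8.]
shift [-0.4327 -0.2726  0.0513] n 11 [-0.0393 -0.0248  0.0047] | rot [ 0.    -0.     1.741] m 15 [ 0.     -0.      0.1161]
comb 15 [0.0, -0.0, 0.1161]
[[-0.0288, -0.0182, 0.0034], [-0.0308, -0.0147, 0.0034], [-0.0323, -0.011, 0.0034], [-0.0333, -0.0072, 0.0034], [-0.0339, -0.0033, 0.0034], [-0.0341, 0.0006, 0.0034], [-0.0338, 0.0046, 0.0034], [-0.033, 0.0085, 0.0034], [-0.0318, 0.0122, 0.0034], [-0.0302, 0.0158, 0.0034], [-0.0282, 0.0192, 0.0034], [-0.0257, 0.0224, 0.0034], [-0.023, 0.0252, 0.0034], [-0.0199, 0.0277, 0.0034], [-0.0166, 0.0298, 0.0034]]
```

Call:
send_rows(xyz=[[-0.029,-0.018,0.003],[-0.031,-0.015,0.003],[-0.032,-0.011,0.003],[-0.033,-0.007,0.003],[-0.034,-0.003,0.003],[-0.034,0.001,0.003],[-0.034,0.005,0.003],[-0.033,0.009,0.003],[-0.032,0.012,0.003],[-0.03,0.016,0.003],[-0.028,0.019,0.003],[-0.026,0.022,0.003]], rot=[[0,0,0.116],[0,0,0.116],[0,0,0.116],[0,0,0.116],[0,0,0.116],[0,0,0.116],[0,0,0.116],[0,0,0.116],[0,0,0.116],[0,0,0.116],[0,0,0.116],[0,0,0.116]], hand=[-1,-1,-1,-1,-1,-1,-1,-1,-1,-1,-1,-1], grip_force=40)

```text
time_s: 2.25
ee_pos: [0.4366, 0.1403, 0.1945]
eef_rot: [179.8, -0.4, 75.0]
wrist_force: [0.5, 0.9, -0.6]
opening: 0.0856
```

```bash
python3 -c "
from h import *
go(.496,.070,.15,58)"
```

```text
pos [0.4366 0.1403 0.1945] rot [179.81  -0.42  75.04] open 0.0856 F [ 0.5  0.9 -0.6] t 2.25 j [  8.  15. 101.   0.  64.  23.]
shift [-0.0529  0.0754  0.0444] n 2 [-0.0264  0.0377  0.0222] | rot [ 0.002 -0.008  0.297] m 3 [ 0.0007 -0.0026  0.0991]
comb 3 [0.0007, -0.0026, 0.0991]
[[-0.0176, 0.0251, 0.0148], [-0.015, 0.0268, 0.0148], [-0.0123, 0.0281, 0.0148]]
```

Call:
send_rows(xyz=[[-0.018,0.025,0.014],[-0.015,0.027,0.014],[-0.012,0.028,0.014],[0,0,0],[0,0,0]], rot=[[0.001,-0.003,0.1],[0.001,-0.003,0.1],[0,-0.002,0.1],[0,0,0],[0,0,0]], hand=[-1,-1,-1,-1,-1])

```text
time_s: 2.67
ee_pos: [0.5018, 0.0591, 0.1512]
eef_rot: [179.7, -0.1, 56.2]
wrist_force: [-0.3, 0.4, -0.2]
opening: 0.0854
```

```bash
python3 -c "
from h import *
go(.496,.070,.061,58)
shot('side','s2',(250,130,400,290),4)"
```

```text
pos [0.5018 0.0591 0.1512] rot [ 1.7975e+02 -7.0000e-02  5.6170e+01] open 0.0854 F [-0.3  0.4 -0.2] t 2.67 j [-2. 22. 97. -0. 60. 32.]
shift [ 0.0056 -0.0113  0.0901] n 3 [ 0.0019 -0.0038  0.03  ] | rot [ 0.004 -0.001 -0.032] m 1 [ 0.0044 -0.0011 -0.0319]
comb 3 [0.0015, -0.0004, -0.0106]
[[0.0019, -0.0038, 0.03], [0.0019, -0.0037, 0.03], [0.002, -0.0036, 0.03]]
```

View pics/s2.png

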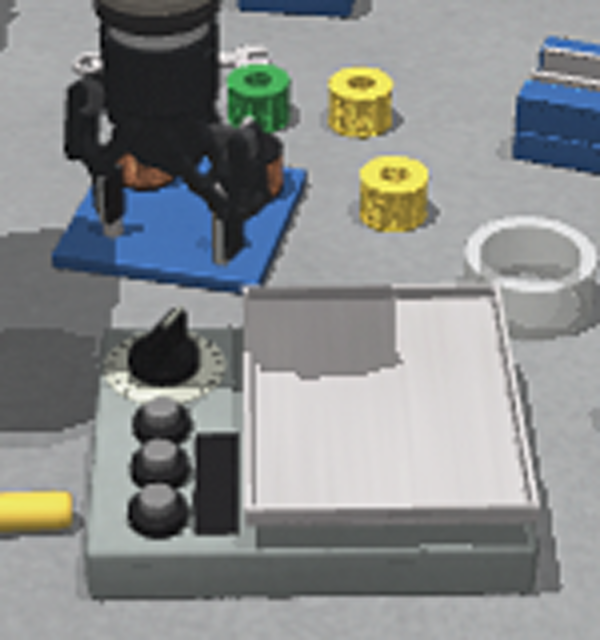

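Call:
send_rows(xyz=[[0.002,-0.004,0.02],[0.002,-0.004,0.015],[0.001,-0.002,0.015],[0,0,0],[0,0,0]], rot=[[0.004,0,-0.03],[0,0,0],[0,0,0],[0,0,0],[0,0,0]], hand=[0.1,0.1,0.1,0.1,0.1])

```text
time_s: 3.13
ee_pos: [0.4952, 0.0733, 0.1032]
eef_rot: [179.7, -0.2, 58.6]
wrist_force: [0.8, 0.2, -0.2]
opening: 0.0385
```

```bash
python3 -c "
from h import *
go(.496,.070,.064,58)
shot('side','s3',(250,130,400,290),4)"
```

```text
pos [0.4952 0.0733 0.1032] rot [179.73  -0.24  58.61] open 0.0385 F [ 0.8  0.2 -0.2] t 3.13 j [ -0.  25. 101.   0.  53.  31.]
shift [-0.0026  0.0022  0.0392] n 1 [-0.0026  0.0022  0.0392] | rot [ 0.005 -0.004  0.011] m 1 [ 0.0046 -0.0042  0.0107]
comb 1 [0.0046, -0.0042, 0.0107]
[[-0.0026, 0.0022, 0.0392]]
```

View pics/s3.png

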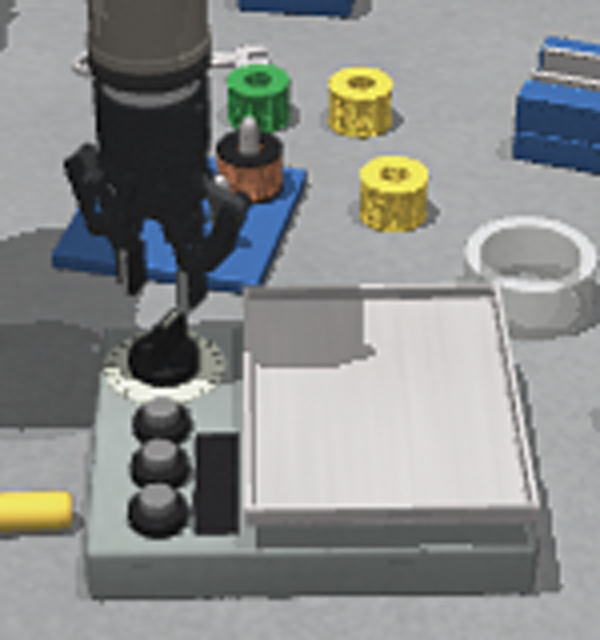

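Call:
send_rows(xyz=[[-0.001,0.001,0.013],[-0.001,0.001,0.013],[0,0,0.011],[0,0,0],[0,0,0]], rot=[[0.005,-0.004,0.01],[0,0,0],[0,0,0],[0,0,0],[0,0,0]], hand=[0.1,0.1,0.1,0.1,0.1])

```text
time_s: 3.6
ee_pos: [0.4986, 0.0715, 0.0679]
eef_rot: [179.6, -0.2, 58.1]
wrist_force: [0.7, 0.3, 0.2]
opening: 0.0384
```

```bash
python3 -c "
from h import *
go(.496,.070,.064,58)
shot('side','s4',(250,130,400,290),4)"
```

```text
pos [0.4986 0.0715 0.0679] rot [179.64  -0.23  58.1 ] open 0.0384 F [0.7 0.3 0.2] t 3.6 j [ -1.  29. 103.   0.  48.  31.]
shift [-0.0027 -0.0014  0.0039] n 1 [-0.0027 -0.0014  0.0039] | rot [ 0.006 -0.004  0.002] m 1 [ 0.0062 -0.0041  0.0018]
comb 1 [0.0062, -0.0041, 0.0018]
[[-0.0027, -0.0014, 0.0039]]
```

View pics/s4.png

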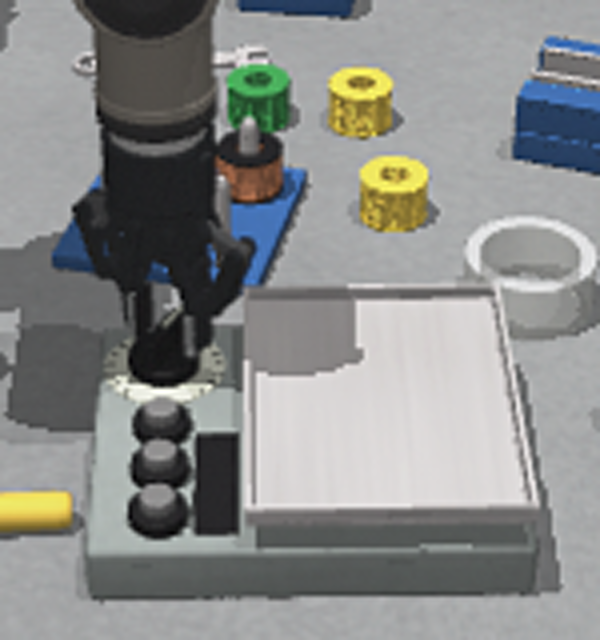

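Call:
send_rows(xyz=[[-0.003,-0.001,0.004],[0,0,0],[0,0,0],[0,0,0],[0,0,0],[0,0,0]], rot=[[0.006,-0.004,0],[0,0,0],[0,0,0],[0,0,0],[0,0,0],[0,0,0]], hand=[0.3,0.5,0.6,0.7,0.8,0.8], grip_force=20)

```text
time_s: 4.15
ee_pos: [0.4938, 0.0711, 0.0651]
eef_rot: [-179.7, -0.0, 58.1]
wrist_force: [1.4, -0.4, -5.6]
opening: 0.0114
```

```bash
python3 -c "
from h import *
go(.496,.070,.064,90)
shot('side','s5',(250,130,400,290),4)"
```

```text
pos [0.4938 0.0711 0.0651] rot [-1.7973e+02 -2.0000e-02  5.8070e+01] open 0.0114 F [ 1.4 -0.4 -5.6] t 4.15 j [ -1.  29. 103.   0.  48.  31.]
shift [0.0002 0.0025 0.0011] n 1 [0.0002 0.0025 0.0011] | rot [-0.005 -0.002 -0.557] m 5 [-0.0009 -0.0003 -0.1115]
comb 5 [-0.0009, -0.0003, -0.1115]
[[0.0, 0.0005, 0.0002], [-0.0, 0.0005, 0.0002], [-0.0001, 0.0005, 0.0002], [-0.0001, 0.0005, 0.0002], [-0.0002, 0.0005, 0.0002]]
```

View pics/s5.png

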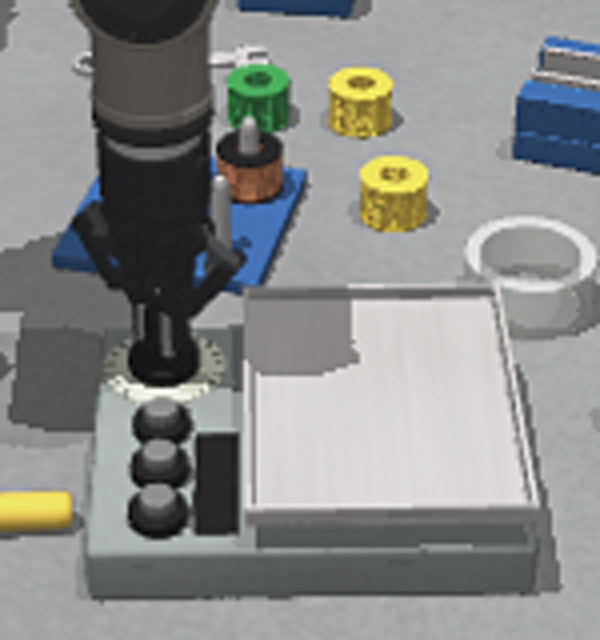

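Call:
send_rows(xyz=[[0,0,0],[0,0,0],[0,0,0],[0,0,0],[0,0,0],[0,0,0],[0,0,0],[0,0,0]], rot=[[0,0,-0.09],[0,0,-0.1],[0,0,-0.1],[0,0,-0.1],[0,0,-0.1],[0,0,-0.07],[0,0,0],[0,0,0]], hand=[0.8,0.8,0.8,0.8,0.8,0.8,0.8,0.8])

```text
time_s: 4.87
ee_pos: [0.4951, 0.0708, 0.0652]
eef_rot: [-179.9, -0.2, 91.5]
wrist_force: [-1.3, 2.1, -1.9]
opening: 0.0113
```

```bash
python3 -c "
from h import *
go(.496,.070,.064,90)
shot('side','s6',(250,130,400,290),4)"
```

```text
pos [0.4951 0.0708 0.0652] rot [-179.9    -0.19   91.46] open 0.0113 F [-1.3  2.1 -1.9] t 4.87 j [ -1.  29. 103.   0.  48.  -2.]
shift [-0.0008  0.0009  0.0012] n 1 [-0.0008  0.0009  0.0012] | rot [-0.002 -0.003  0.026] m 1 [-0.0018 -0.0033  0.0255]
comb 1 [-0.0018, -0.0033, 0.0255]
[[-0.0008, 0.0009, 0.0012]]
```

View pics/s6.png

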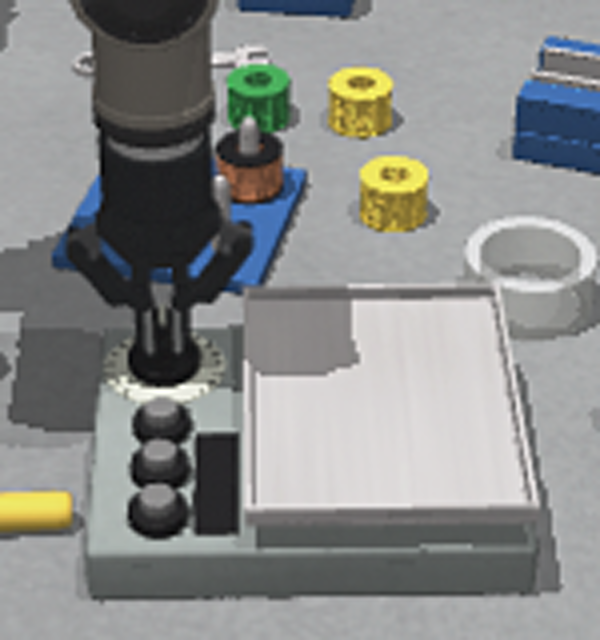

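Call:
send_rows(xyz=[[0,0,0],[0,0,0],[0,0,0],[0,0,0],[0,0,0],[0,0,-0.01],[0,0,-0.02],[0,0,-0.03],[0,0,-0.03],[-0.03,0,-0.01],[-0.04,0,0],[-0.04,0,0]], rot=[[0,0,0.03],[0,0,0],[0,0,0],[0,0,0],[0,0,0],[0,0,0],[0,0,0],[0,0,0],[0,0,0],[0,0,0],[0,0,0],[0,0,0]], hand=[0.8,0.8,0.3,0.1,0.1,0.1,0.1,0.1,0.1,0.1,0.1,0.1])

```text
time_s: 5.92
ee_pos: [0.4957, -0.0374, 0.1755]
eef_rot: [179.8, -0.1, 90.0]
wrist_force: [1.4, 0.2, -0.2]
opening: 0.0385
```

```bash
python3 -c "
from h import *
go(.496,.070,.064,90)
shot('side','s7',(270,190,350,250),8)
shot('top','t7',(290,200,390,255),8)"
```

```text
pos [ 0.4957 -0.0374  0.1755] rot [ 1.7975e+02 -1.3000e-01  9.0000e+01] open 0.0385 F [ 1.4  0.2 -0.2] t 5.92 j [-13.  20.  97.   0.  63. -13.]
shift [ 0.1071 -0.0002  0.1117] n 3 [ 0.0357 -0.0001  0.0372] | rot [ 0.004 -0.002 -0.   ] m 1 [ 0.0043 -0.0022 -0.    ]
comb 3 [0.0014, -0.0007, -0.0]
[[0.0357, -0.0001, 0.0372], [0.0357, -0.0, 0.0372], [0.0358, 0.0, 0.0372]]
```

View pics/s7.png

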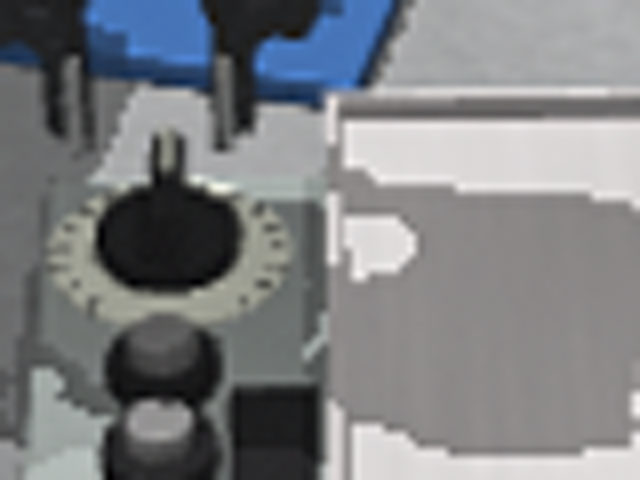

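View pics/t7.png

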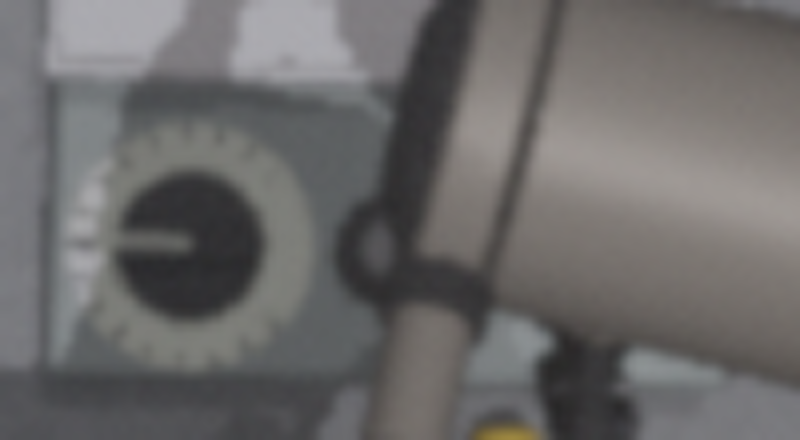

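```bash
python3 -c "
from h import *
a=px2w('top',np.array([(190,243),(115,238)])/8+[290,200],.081); d=a[1]-a[0]; print('tare',np.arctan2(-d[0],d[1]),a[:,:2])
e=px2w('side',np.array([(170,180),(168,132)])/8+[270,190],.081); d=e[1]-e[0]; print('tare',np.arctan2(-d[0],d[1]),e[:,:2])
f=grab_frame('top'); g=cv2.resize(f[215:245,296:335,::-1],None,fx=20,fy=20,interpolation=cv2.INTER_CUBIC); cv2.imwrite('pics/k.png',g)
"
```

```text
tare -0.05682553094919051 [[0.4946669  0.07272429]
 [0.49611283 0.09814192]]
tare 0.03626717262200562 [[0.4991124  0.0673858 ]
 [0.49808301 0.09575671]]
```

View pics/k.png

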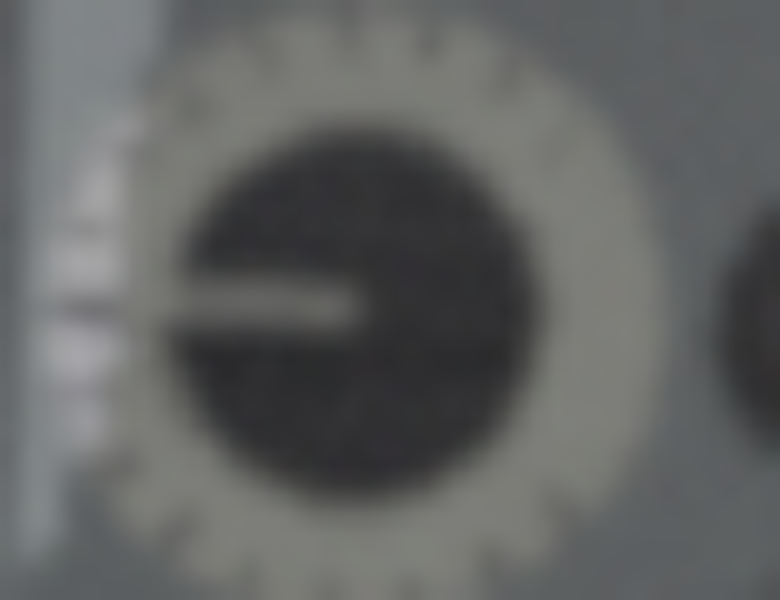

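The pointer lines up with the bold tick: the pointer is at row 303 and the tick at row 306. Next is the far spool, A.

```bash
python3 -c "
from h import *
go(.562,.348,.16,120)"
```

```text
pos [ 0.4954 -0.0392  0.1744] rot [ 1.7986e+02 -1.4000e-01  8.9580e+01] open 0.0386 F [-0.1  0.2 -0.2] t 6.07 j [-13.  20.  97.   0.  63. -13.]
shift [0.3876 0.0637 0.0155] n 10 [0.0388 0.0064 0.0015] | rot [ 0.003 -0.002 -0.531] m 5 [ 0.0006 -0.0003 -0.1062]
comb 10 [0.0003, -0.0002, -0.0531]
[[0.0388, 0.0064, 0.0015], [0.0384, 0.0084, 0.0015], [0.0379, 0.0104, 0.0015], [0.0373, 0.0124, 0.0015], [0.0365, 0.0144, 0.0015], [0.0357, 0.0163, 0.0015], [0.0348, 0.0182, 0.0015], [0.0338, 0.02, 0.0015], [0.0327, 0.0218, 0.0015], [0.0315, 0.0235, 0.0014]]
```

Call:
send_rows(xyz=[[0.039,0.006,0.001],[0.038,0.008,0.001],[0.038,0.01,0.001],[0.037,0.012,0.001],[0.036,0.014,0.001],[0.036,0.016,0.001],[0.035,0.018,0.001],[0.034,0.02,0.001],[0.033,0.022,0.001],[0.031,0.024,0.001],[0,0,0],[0,0,0]], rot=[[0,0,-0.053],[0,0,-0.053],[0,0,-0.053],[0,0,-0.053],[0,0,-0.053],[0,0,-0.053],[0,0,-0.053],[0,0,-0.053],[0,0,-0.053],[0,0,-0.053],[0,0,0],[0,0,0]], hand=[-1,-1,-1,-1,-1,-1,-1,-1,-1,-1,-1,-1])

```text
time_s: 7.07
ee_pos: [0.551, 0.3737, 0.1681]
eef_rot: [179.8, -0.2, 121.6]
wrist_force: [0.2, -0.6, -0.2]
opening: 0.0854
```

```bash
python3 -c "
from h import *
go(.562,.348,.16,120)
shot('side','s8',(240,110,390,260),4)
for c in ('side',):
  print([(np.round(x['point'],3).tolist(),round(x['p'],2)) for x in search_frame(c,'spool1')])"
```

```text
pos [0.551  0.3737 0.1681] rot [179.82  -0.22 121.58] open 0.0854 F [ 0.2 -0.6 -0.2] t 7.07 j [27. 37. 68.  0. 75. -4.]
shift [-0.0277 -0.0041  0.0079] n 1 [-0.0277 -0.0041  0.0079] | rot [ 0.003 -0.004  0.028] m 1 [ 0.0031 -0.0038  0.0276]
comb 1 [0.0031, -0.0038, 0.0276]
[[-0.0277, -0.0041, 0.0079]]
[([0.575, 0.468, 0.036], 0.73), ([0.659, 0.458, 0.032], 0.72), ([0.487, 0.494, 0.03], 0.69), ([0.563, 0.335, 0.045], 0.65), ([0.673, 0.314, 0.03], 0.5), ([0.478, 0.355, 0.044], 0.49)]
```

View pics/s8.png

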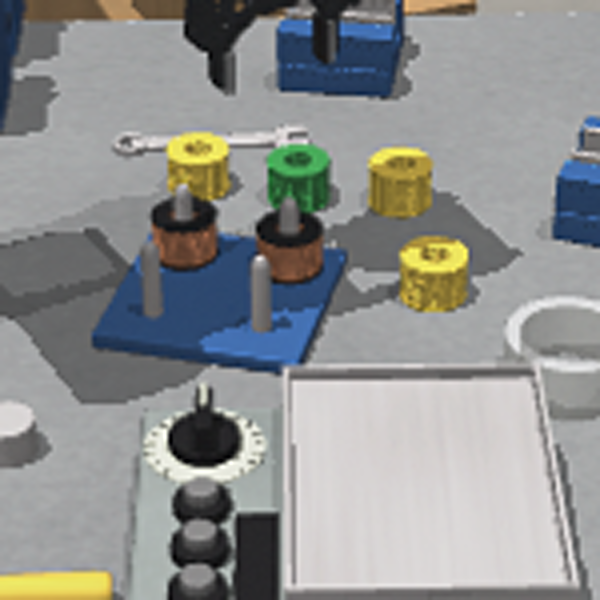

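Call:
send_rows(xyz=[[-0.025,-0.004,0.01],[-0.002,0,0.02],[0,0,0.02],[0,0,0.02],[0,0,0],[0,0,0]], rot=[[0.003,-0.004,0.028],[0,0,0],[0,0,0],[0,0,0],[0,0,0],[0,0,0]], hand=[-1,-1,-1,-1,-1,-1])

```text
time_s: 7.67
ee_pos: [0.5624, 0.34, 0.1006]
eef_rot: [179.8, 0.1, 119.3]
wrist_force: [-0.3, 0.7, 0.5]
opening: 0.0855
```

```bash
python3 -c "
from h import *
go(.562,.348,.024,120)
shot('side','s9',(240,110,390,260),4)"
```

```text
pos [0.5624 0.34   0.1006] rot [1.7984e+02 9.0000e-02 1.1925e+02] open 0.0855 F [-0.3  0.7  0.5] t 7.67 j [25. 40. 74. -0. 66. -5.]
shift [0.0073 0.0034 0.0766] n 2 [0.0037 0.0017 0.0383] | rot [ 0.003  0.002 -0.013] m 1 [ 0.0027  0.0017 -0.013 ]
comb 2 [0.0014, 0.0008, -0.0065]
[[0.0037, 0.0017, 0.0383], [0.0036, 0.0018, 0.0383]]
```

View pics/s9.png

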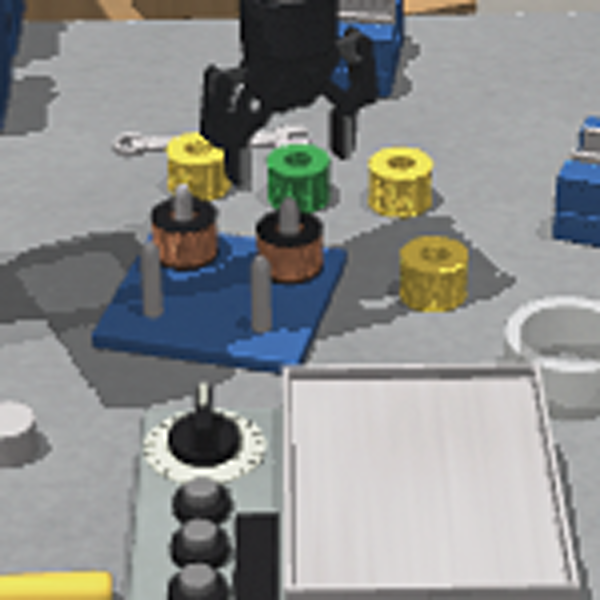

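Call:
send_rows(xyz=[[0.005,0.002,0.015],[0.002,0.001,0.02],[0,0,0.02],[0,0,0.015],[0,0,0],[0,0,0]], rot=[[0.003,0.002,-0.012],[0,0,0],[0,0,0],[0,0,0],[0,0,0],[0,0,0]], hand=[-1,-1,-1,-1,-1,-1])

```text
time_s: 8.22
ee_pos: [0.5651, 0.3499, 0.0335]
eef_rot: [179.4, -0.0, 120.0]
wrist_force: [0.3, -0.3, 0.4]
opening: 0.085
```

```bash
python3 -c "
from h import *
go(.562,.348,.024,120)
shot('side','s10',(240,110,390,260),4)"
```

```text
pos [0.5651 0.3499 0.0335] rot [179.36  -0.   120.02] open 0.085 F [ 0.3 -0.3  0.4] t 8.22 j [25. 45. 76.  0. 58. -5.]
shift [-0.0002 -0.0037  0.0095] n 1 [-0.0002 -0.0037  0.0095] | rot [ 0.011 -0.     0.   ] m 1 [ 0.0112 -0.0001  0.0003]
comb 1 [0.0112, -0.0001, 0.0003]
[[-0.0002, -0.0037, 0.0095]]
```

View pics/s10.png

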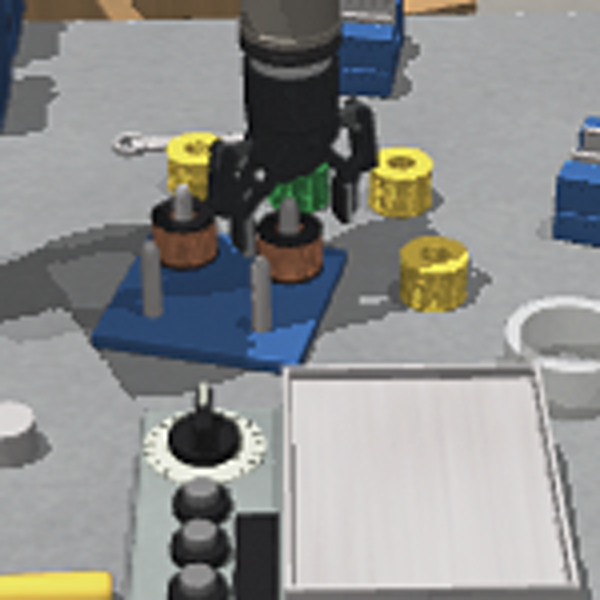

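Call:
send_rows(xyz=[[-0.001,-0.004,0.009],[0,0,0],[0,0,0],[0,0,0],[0,0,0],[0,0,0],[0,0,0],[0,0,0]], rot=[[0.011,0,0],[0,0,0],[0,0,0],[0,0,0],[0,0,0],[0,0,0],[0,0,0],[0,0,0]], hand=[-1,-1,-0.6,-0.2,0.2,0.3,0.3,0.3], grip_force=50)

```text
time_s: 8.93
ee_pos: [0.564, 0.348, 0.0288]
eef_rot: [179.6, 0.0, 120.0]
wrist_force: [0.7, 0.5, -1.9]
opening: 0.0552
```

```bash
python3 -c "
from h import *
go(.562,.348,.16,120)
shot('side','s11',(240,110,390,260),4)"
```

```text
pos [0.564  0.348  0.0288] rot [1.7964e+02 3.0000e-02 1.2005e+02] open 0.0552 F [ 0.7  0.5 -1.9] t 8.93 j [25. 45. 77.  0. 58. -5.]
shift [ 0.0009 -0.0009 -0.1312] n 4 [ 0.0002 -0.0002 -0.0328] | rot [0.006 0.    0.001] m 1 [0.0063 0.0005 0.0008]
comb 4 [0.0016, 0.0001, 0.0002]
[[0.0002, -0.0002, -0.0328], [0.0002, -0.0003, -0.0328], [0.0002, -0.0003, -0.0328], [0.0002, -0.0004, -0.0328]]
```

View pics/s11.png

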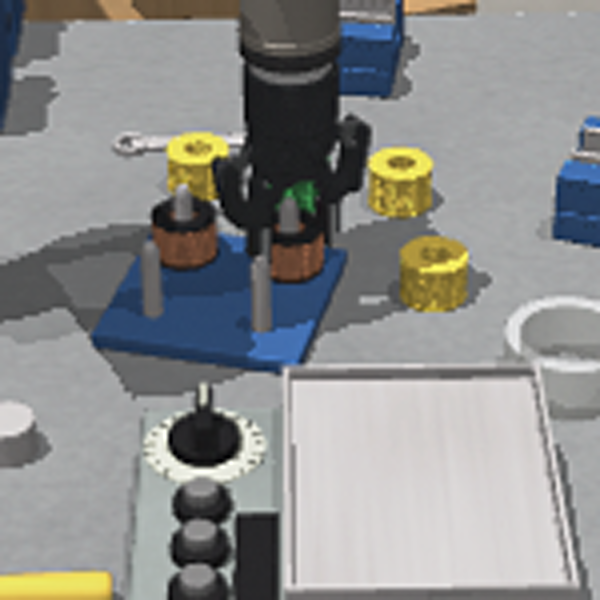

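Call:
send_rows(xyz=[[0,0,-0.01],[0,0,-0.02],[0,0,-0.03],[0,0,-0.03],[0,0,-0.02],[0,0,-0.01],[0,0,0]], rot=[[0,0,0],[0,0,0],[0,0,0],[0,0,0],[0,0,0],[0,0,0],[0,0,0]], hand=[0.3,0.3,0.3,0.3,0.3,0.3,0.3])

```text
time_s: 9.57
ee_pos: [0.5621, 0.3471, 0.1549]
eef_rot: [179.9, 0.0, 120.0]
wrist_force: [-0.1, -0.0, -1.6]
opening: 0.0549
```

```bash
python3 -c "
from h import *
go(.643,.055,.16,90)
shot('side','s12',(240,80,390,230),4)"
```

```text
pos [0.5621 0.3471 0.1549] rot [179.91   0.   120.04] open 0.0549 F [-0.1 -0.  -1.6] t 9.57 j [25. 37. 70.  0. 73. -5.]
shift [-0.2934 -0.0762 -0.0052] n 8 [-0.0367 -0.0095 -0.0007] | rot [ 0.001 -0.     0.524] m 5 [ 3.000e-04 -1.000e-04  1.049e-01]
comb 8 [0.0002, -0.0, 0.0655]
[[-0.0367, -0.0095, -0.0007], [-0.0372, -0.0071, -0.0006], [-0.0376, -0.0046, -0.0006], [-0.0378, -0.0022, -0.0006], [-0.0379, 0.0003, -0.0006], [-0.0378, 0.0028, -0.0006], [-0.0375, 0.0053, -0.0006], [-0.0371, 0.0077, -0.0006]]
```

View pics/s12.png

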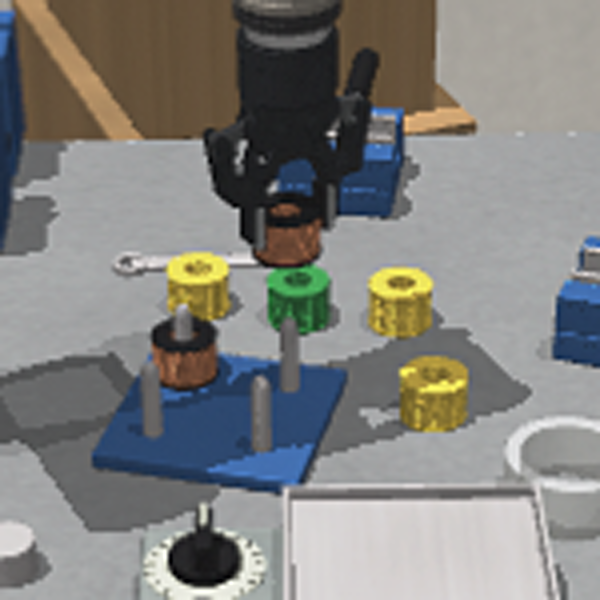

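Call:
send_rows(xyz=[[-0.036,-0.009,0],[-0.036,-0.007,0],[-0.036,-0.005,0],[-0.036,-0.002,0],[-0.036,0,0],[-0.036,0.003,0],[-0.03,0.005,0],[-0.02,0.005,0],[0,0,0],[0,0,0]], rot=[[0,0,0.065],[0,0,0.065],[0,0,0.065],[0,0,0.065],[0,0,0.065],[0,0,0.065],[0,0,0.065],[0,0,0.05],[0,0,0],[0,0,0]], hand=[0.3,0.3,0.3,0.3,0.3,0.3,0.3,0.3,0.3,0.3])

```text
time_s: 10.45
ee_pos: [0.6301, 0.0771, 0.1416]
eef_rot: [-179.0, 0.0, 89.9]
wrist_force: [-0.9, -0.4, -2.1]
opening: 0.0549
```

```bash
python3 -c "
from h import *
go(.643,.055,.0848,90)
shot('side','s13',(240,110,390,260),4)"
```

```text
pos [0.6301 0.0771 0.1416] rot [-1.7898e+02  4.0000e-02  8.9940e+01] open 0.0549 F [-0.9 -0.4 -2.1] t 10.45 j [ 0. 36. 75. -0. 70.  0.]
shift [-0.022   0.014   0.0565] n 2 [-0.011   0.007   0.0283] | rot [-0.018  0.001 -0.001] m 1 [-0.0177  0.0007 -0.001 ]
comb 2 [-0.0089, 0.0003, -0.0005]
[[-0.011, 0.007, 0.0283], [-0.011, 0.0067, 0.0283]]
```

View pics/s13.png

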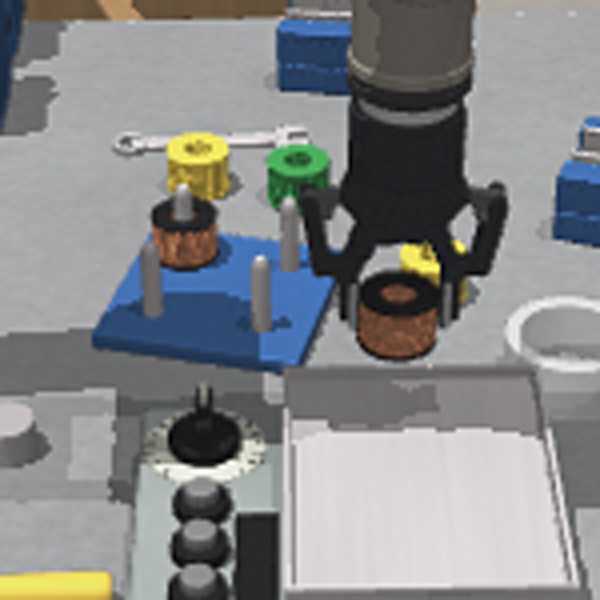

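Call:
send_rows(xyz=[[-0.012,0.007,0.01],[-0.009,0.006,0.012],[0,0,0.014],[0,0,0.01],[0,0,0],[0,0,0]], rot=[[-0.017,0,0],[0,0,0],[0,0,0],[0,0,0],[0,0,0],[0,0,0]], hand=[0.3,0.3,0.3,0.3,0.3,0.3])

```text
time_s: 11.0
ee_pos: [0.6411, 0.0615, 0.0901]
eef_rot: [-179.6, -0.0, 90.5]
wrist_force: [0.8, 0.6, -0.7]
opening: 0.0551
```

```bash
python3 -c "
from h import *
go(.643,.055,.0848,90)"
```

```text
pos [0.6411 0.0615 0.0901] rot [-1.7965e+02 -5.0000e-02  9.0540e+01] open 0.0551 F [ 0.8  0.6 -0.7] t 11.0 j [-1. 39. 77.  0. 64. -2.]
shift [-0.0065  0.0019  0.0052] n 1 [-0.0065  0.0019  0.0052] | rot [-0.006 -0.001  0.009] m 1 [-0.0062 -0.0008  0.0094]
comb 1 [-0.0062, -0.0008, 0.0094]
[[-0.0065, 0.0019, 0.0052]]
```

Call:
send_rows(xyz=[[-0.006,0.002,0.005],[0,0,0.001],[0,0,0],[0,0,0],[0,0,0],[0,0,0],[0,0,0],[0,0,-0.01],[0,0,-0.025],[0,0,-0.03],[0,0,-0.02],[0,0,0]], rot=[[-0.006,0,0.009],[0,0,0],[0,0,0],[0,0,0],[0,0,0],[0,0,0],[0,0,0],[0,0,0],[0,0,0],[0,0,0],[0,0,0],[0,0,0]], hand=[0.3,0.3,0.3,0,-0.3,-0.6,-1,-1,-1,-1,-1,-1])

```text
time_s: 12.0
ee_pos: [0.6442, 0.0566, 0.1778]
eef_rot: [179.7, -0.1, 90.1]
wrist_force: [0.7, -0.2, 0.7]
opening: 0.0854
```

```bash
python3 -c "
from h import *
go(.476,.3715,.16,120)
shot('side','s14',(240,110,390,260),4)"
```

```text
pos [0.6442 0.0566 0.1778] rot [ 1.7969e+02 -6.0000e-02  9.0120e+01] open 0.0854 F [ 0.7 -0.2  0.7] t 12.0 j [-2. 35. 71.  0. 74. -2.]
shift [ 0.3152 -0.1677  0.0172] n 8 [ 0.0394 -0.021   0.0021] | rot [ 0.005  0.    -0.522] m 5 [ 1.100e-03  1.000e-04 -1.043e-01]
comb 8 [0.0007, 0.0001, -0.0652]
[[0.0394, -0.021, 0.0021], [0.0407, -0.0183, 0.0022], [0.0418, -0.0157, 0.0022], [0.0427, -0.0129, 0.0022], [0.0435, -0.0101, 0.0022], [0.044, -0.0072, 0.0022], [0.0444, -0.0043, 0.0022], [0.0446, -0.0014, 0.0022]]
```

View pics/s14.png

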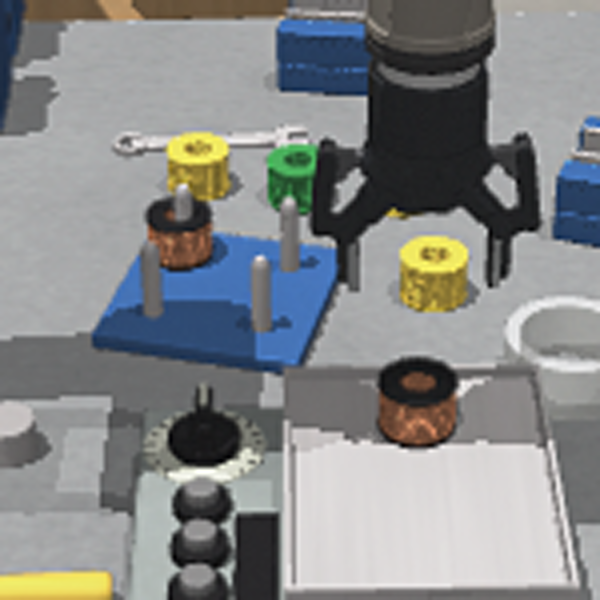

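Call:
send_rows(xyz=[[0.034,-0.018,0.002],[0.036,-0.016,0.002],[0.036,-0.014,0.002],[0.037,-0.011,0.002],[0.038,-0.009,0.002],[0.038,-0.006,0.002],[0.038,-0.004,0.002],[0.03,-0.002,0.002],[0.01,0,0.001],[0,0,0],[0,0,0]], rot=[[0,0,-0.06],[0,0,-0.06],[0,0,-0.06],[0,0,-0.06],[0,0,-0.06],[0,0,-0.06],[0,0,-0.06],[0,0,-0.06],[0,0,-0.02],[0,0,0],[0,0,0]], hand=[-1,-1,-1,-1,-1,-1,-1,-1,-1,-1,-1])

```text
time_s: 12.97
ee_pos: [0.4894, 0.339, 0.1489]
eef_rot: [-179.6, 0.1, 119.8]
wrist_force: [1.2, -0.7, 0.3]
opening: 0.0852
```

```bash
python3 -c "
from h import *
go(.476,.3715,.1,120)
shot('side','s15',(240,110,390,260),4)
print([(np.round(x['point'],3).tolist(),round(x['p'],2)) for x in search_frame('side','spool1')])"
```

```text
pos [0.4894 0.339  0.1489] rot [-1.7964e+02  9.0000e-02  1.1983e+02] open 0.0852 F [ 1.2 -0.7  0.3] t 12.97 j [27. 31. 82. -0. 67. -2.]
shift [0.035  0.0048 0.0488] n 2 [0.0175 0.0024 0.0244] | rot [-0.006  0.002 -0.003] m 1 [-0.0062  0.0016 -0.003 ]
comb 2 [-0.0031, 0.0008, -0.0015]
[[0.0175, 0.0024, 0.0244], [0.0175, 0.0024, 0.0244]]
[([0.643, 0.047, 0.103], 0.84), ([0.674, 0.315, 0.03], 0.8), ([0.474, 0.355, 0.046], 0.76), ([0.657, 0.461, 0.031], 0.6), ([0.486, 0.496, 0.031], 0.57), ([0.572, 0.47, 0.032], 0.56)]
```

View pics/s15.png

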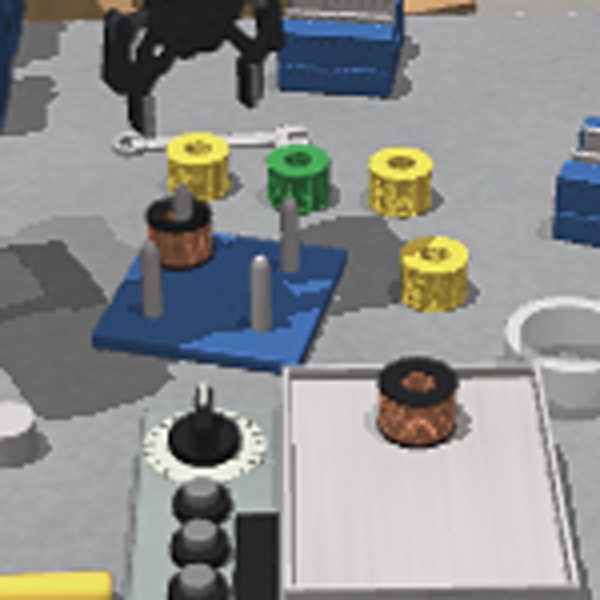

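Call:
send_rows(xyz=[[0.018,0,0.02],[0.014,0,0.02],[0.001,0,0.006],[0,0,0],[0,0,0]], rot=[[-0.006,0.002,0],[0,0,0],[0,0,0],[0,0,0],[0,0,0]], hand=[-1,-1,-1,-1,-1])

```text
time_s: 13.48
ee_pos: [0.4804, 0.3603, 0.1033]
eef_rot: [179.8, 0.1, 118.9]
wrist_force: [-0.2, -0.8, 0.3]
opening: 0.0854
```

```bash
python3 -c "
from h import *
go(.473,.3715,.026,120)"
```

```text
pos [0.4804 0.3603 0.1033] rot [1.7975e+02 1.1000e-01 1.1892e+02] open 0.0854 F [-0.2 -0.8  0.3] t 13.48 j [30. 34. 85. -0. 61.  1.]
shift [ 0.0136 -0.0014  0.0772] n 2 [ 0.0068 -0.0007  0.0386] | rot [ 0.004  0.002 -0.019] m 1 [ 0.0043  0.002  -0.0188]
comb 2 [0.0021, 0.001, -0.0094]
[[0.0068, -0.0007, 0.0386], [0.0068, -0.0005, 0.0386]]
```

Call:
send_rows(xyz=[[0.008,-0.001,0.012],[0.004,-0.001,0.018],[0.001,0,0.02],[0,0,0.015],[0,0,0],[0,0,0]], rot=[[0.004,0.002,-0.019],[0,0,0],[0,0,0],[0,0,0],[0,0,0],[0,0,0]], hand=[-1,-1,-1,-1,-1,-1])

```text
time_s: 13.98
ee_pos: [0.4778, 0.3694, 0.0391]
eef_rot: [179.5, 0.0, 119.9]
wrist_force: [1.5, 1.3, -0.4]
opening: 0.0856
```

```bash
python3 -c "
from h import *
go(.473,.3715,.026,120)
shot('side','s16',(240,110,390,260),4)"
```

```text
pos [0.4778 0.3694 0.0391] rot [179.49   0.   119.9 ] open 0.0856 F [ 1.5  1.3 -0.4] t 13.98 j [30. 39. 87. -0. 53.  1.]
shift [ 0.0043 -0.0032  0.0131] n 1 [ 0.0043 -0.0032  0.0131] | rot [ 0.009  0.    -0.002] m 1 [ 0.0089  0.0001 -0.0018]
comb 1 [0.0089, 0.0001, -0.0018]
[[0.0043, -0.0032, 0.0131]]
```

View pics/s16.png

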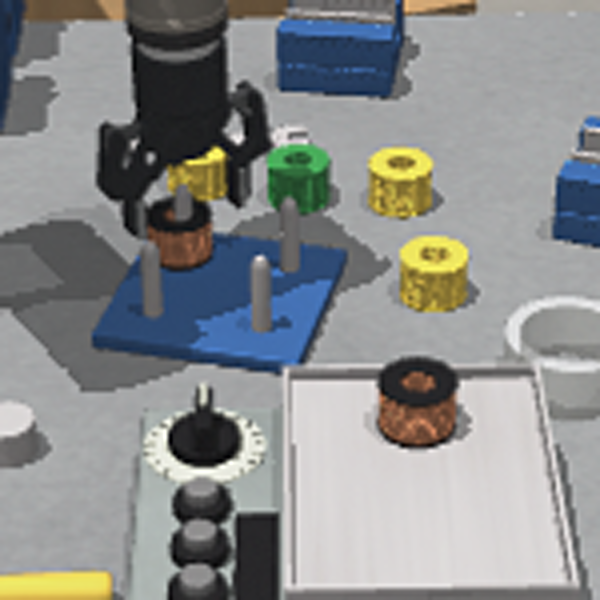

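Call:
send_rows(xyz=[[0.004,-0.003,0.012],[0,0,0.001],[0,0,0],[0,0,0],[0,0,0],[0,0,0],[0,0,0],[0,0,0]], rot=[[0.009,0,0],[0,0,0],[0,0,0],[0,0,0],[0,0,0],[0,0,0],[0,0,0],[0,0,0]], hand=[-1,-1,-0.6,-0.2,0.2,0.3,0.3,0.3], grip_force=50)

```text
time_s: 14.7
ee_pos: [0.4746, 0.3723, 0.029]
eef_rot: [179.7, -0.0, 119.9]
wrist_force: [-0.6, -0.4, -3.2]
opening: 0.0543
```

```bash
python3 -c "
from h import *
go(.473,.3715,.155,120)"
```

```text
pos [0.4746 0.3723 0.029 ] rot [179.74  -0.   119.91] open 0.0543 F [-0.6 -0.4 -3.2] t 14.7 j [31. 40. 88. -0. 52.  1.]
shift [ 1.00e-04 -1.20e-03 -1.26e-01] n 4 [ 0.     -0.0003 -0.0315] | rot [ 0.004  0.    -0.002] m 1 [ 0.0045  0.     -0.0016]
comb 4 [0.0011, 0.0, -0.0004]
[[0.0, -0.0003, -0.0315], [0.0, -0.0003, -0.0315], [0.0, -0.0004, -0.0315], [0.0, -0.0004, -0.0315]]
```

Call:
send_rows(xyz=[[0,0,-0.01],[0,0,-0.02],[0,0,-0.03],[0,0,-0.03],[0,0,-0.02],[0,0,-0.01],[0,0,0]], rot=[[0,0,0],[0,0,0],[0,0,0],[0,0,0],[0,0,0],[0,0,0],[0,0,0]], hand=[0.3,0.3,0.3,0.3,0.3,0.3,0.3])

```text
time_s: 15.28
ee_pos: [0.4755, 0.3715, 0.1558]
eef_rot: [179.7, 0.1, 119.9]
wrist_force: [0.4, -0.4, -2.2]
opening: 0.0542
```

```bash
python3 -c "
from h import *
go(.643,-.055,.16,90)
shot('side','s17',(240,80,390,230),4)"
```

```text
pos [0.4755 0.3715 0.1558] rot [1.7966e+02 8.0000e-02 1.1987e+02] open 0.0542 F [ 0.4 -0.4 -2.2] t 15.28 j [31. 31. 81. -0. 67.  1.]
shift [-0.4533 -0.0672 -0.004 ] n 12 [-0.0378 -0.0056 -0.0003] | rot [ 0.006 -0.     0.521] m 5 [ 0.0012 -0.      0.1043]
comb 12 [0.0005, -0.0, 0.0434]
[[-0.0378, -0.0056, -0.0003], [-0.038, -0.004, -0.0003], [-0.0381, -0.0023, -0.0003], [-0.0382, -0.0006, -0.0003], [-0.0382, 0.001, -0.0003], [-0.0381, 0.0027, -0.0003], [-0.0379, 0.0043, -0.0003], [-0.0377, 0.006, -0.0003], [-0.0374, 0.0076, -0.0003], [-0.0371, 0.0092, -0.0003], [-0.0366, 0.0108, -0.0003], [-0.0361, 0.0124, -0.0003]]
```

View pics/s17.png

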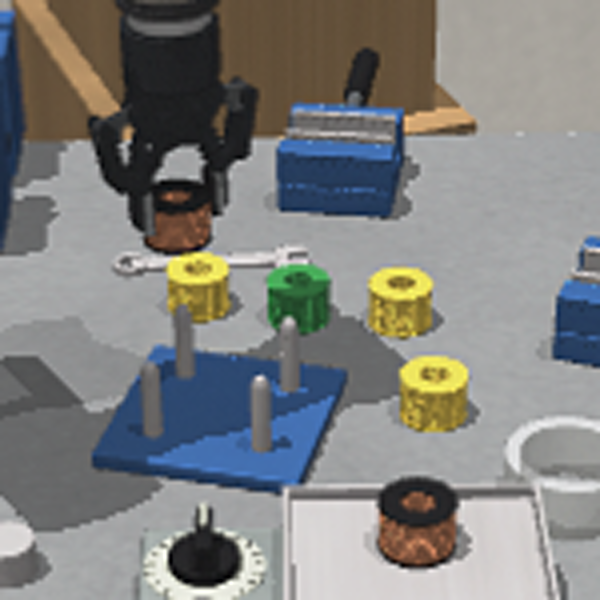

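Call:
send_rows(xyz=[[-0.036,-0.006,-0.01],[-0.037,-0.004,-0.01],[-0.037,-0.002,-0.005],[-0.037,0,-0.003],[-0.037,0.001,-0.002],[-0.037,0.003,-0.002],[-0.037,0.004,-0.002],[-0.037,0.006,-0.002],[-0.036,0.008,-0.002],[-0.035,0.009,-0.002],[-0.025,0.01,0],[-0.01,0.005,0]], rot=[[0,0,0.045],[0,0,0.045],[0,0,0.045],[0,0,0.045],[0,0,0.045],[0,0,0.045],[0,0,0.045],[0,0,0.045],[0,0,0.045],[0,0,0.045],[0,0,0.045],[0,0,0.02]], hand=[0.3,0.3,0.3,0.3,0.3,0.3,0.3,0.3,0.3,0.3,0.3,0.3])

```text
time_s: 16.33
ee_pos: [0.6205, -0.0227, 0.181]
eef_rot: [-178.9, 0.0, 89.5]
wrist_force: [-0.5, -0.2, -2.2]
opening: 0.0542
```

Call:
send_rows(xyz=[[0,0,0],[0,0,0]], rot=[[0,0,0],[0,0,0]], hand=[0.3,0.3])

```text
time_s: 16.5
ee_pos: [0.6201, -0.0255, 0.178]
eef_rot: [-178.6, 0.0, 89.2]
wrist_force: [0.2, 1.0, -3.3]
opening: 0.0542
```

```bash
python3 -c "
from h import *
go(.643,-.055,.12,90)
shot('side','s18',(240,130,390,280),4)"
```

```text
pos [ 0.6201 -0.0255  0.178 ] rot [-178.65    0.     89.18] open 0.0542 F [ 0.2  1.  -3.3] t 16.5 j [-9. 33. 74. -0. 74. -8.]
shift [-0.0292  0.0247  0.0575] n 2 [-0.0146  0.0124  0.0287] | rot [-0.024 -0.    -0.014] m 1 [-0.0236 -0.0002 -0.0143]
comb 2 [-0.0118, -0.0001, -0.0071]
[[-0.0146, 0.0124, 0.0287], [-0.0147, 0.0119, 0.0289]]
```

View pics/s18.png

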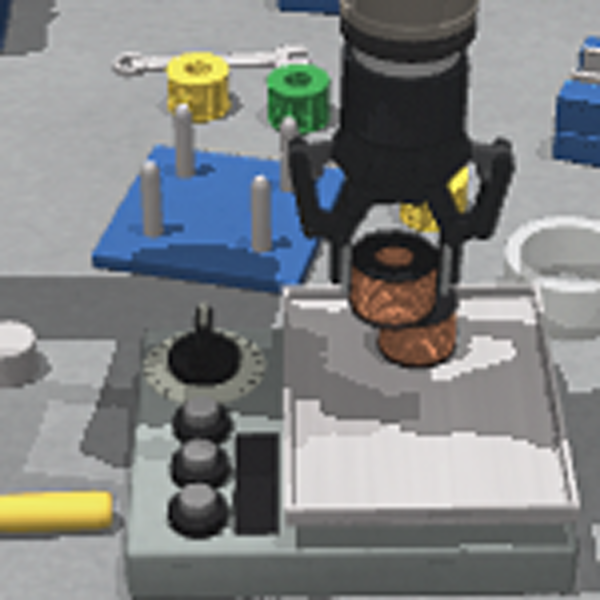

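Call:
send_rows(xyz=[[-0.015,0.012,0.005],[-0.013,0.011,0.015],[-0.001,0.001,0.02],[0,0,0.012],[0,0,0],[0,0,0]], rot=[[-0.02,0,-0.014],[-0.004,0,0],[0,0,0],[0,0,0],[0,0,0],[0,0,0]], hand=[0.3,0.3,0.3,0.3,0.3,0.3])

```text
time_s: 17.05
ee_pos: [0.6417, -0.0437, 0.1235]
eef_rot: [-179.9, -0.2, 91.0]
wrist_force: [1.2, 0.7, -2.3]
opening: 0.0545
```

```bash
python3 -c "
from h import *
go(.643,-.055,.085,90)"
```

```text
pos [ 0.6417 -0.0437  0.1235] rot [-179.89   -0.2    90.96] open 0.0545 F [ 1.2  0.7 -2.3] t 17.05 j [-11.  37.  75.   0.  68. -12.]
shift [-0.0115  0.0012  0.0385] n 1 [-0.0115  0.0012  0.0385] | rot [-0.002 -0.003  0.017] m 1 [-0.0019 -0.0035  0.0167]
comb 1 [-0.0019, -0.0035, 0.0167]
[[-0.0115, 0.0012, 0.0385]]
```

Call:
send_rows(xyz=[[-0.008,0.001,0.01],[-0.004,0,0.013],[0,0,0.01],[0,0,0.002],[0,0,0],[0,0,0]], rot=[[-0.002,-0.003,0.016],[0,0,0],[0,0,0],[0,0,0],[0,0,0],[0,0,0]], hand=[0.3,0.3,0.3,0.3,0.3,0.3])

```text
time_s: 17.55
ee_pos: [0.6438, -0.0529, 0.0895]
eef_rot: [179.7, 0.0, 90.2]
wrist_force: [0.1, 0.3, -2.8]
opening: 0.0545
```

```bash
python3 -c "
from h import *
go(.643,-.055,.085,90)"
```

```text
pos [ 0.6438 -0.0529  0.0895] rot [1.7973e+02 3.0000e-02 9.0210e+01] open 0.0545 F [ 0.1  0.3 -2.8] t 17.55 j [-11.  39.  77.   0.  63. -12.]
shift [-0.0021 -0.0008  0.0045] n 1 [-0.0021 -0.0008  0.0045] | rot [0.005 0.001 0.004] m 1 [0.0046 0.0005 0.0036]
comb 1 [0.0046, 0.0005, 0.0036]
[[-0.0021, -0.0008, 0.0045]]
```

Call:
send_rows(xyz=[[-0.002,-0.001,0.005],[0,0,0.001],[0,0,0],[0,0,0],[0,0,0],[0,0,0],[0,0,0],[0,0,-0.01],[0,0,-0.025],[0,0,-0.03],[0,0,-0.02],[0,0,0]], rot=[[0.004,0,0.003],[0,0,0],[0,0,0],[0,0,0],[0,0,0],[0,0,0],[0,0,0],[0,0,0],[0,0,0],[0,0,0],[0,0,0],[0,0,0]], hand=[0.3,0.3,0.3,0,-0.3,-0.6,-1,-1,-1,-1,-1,-1])

```text
time_s: 18.55
ee_pos: [0.6444, -0.0551, 0.1778]
eef_rot: [179.6, 0.1, 90.0]
wrist_force: [0.1, -0.2, 0.3]
opening: 0.0859
```

```bash
python3 -c "
from h import *
go(.495,.001,.12,90)
shot('side','s19',(240,130,390,280),4)
for c in ('side',):
  for l in ('spool1','key1','carton'): print([(np.round(x['point'],3).tolist(),round(x['p'],2)) for x in search_frame(c,l)])"
```

```text
pos [ 0.6444 -0.0551  0.1778] rot [1.7959e+02 1.0000e-01 9.0010e+01] open 0.0859 F [ 0.1 -0.2  0.3] t 18.55 j [-12.  35.  71.  -0.  74. -12.]
shift [ 0.0562 -0.1498  0.0566] n 4 [ 0.0141 -0.0374  0.0142] | rot [0.007 0.002 0.   ] m 1 [0.0072 0.0018 0.0002]
comb 4 [0.0018, 0.0005, 0.0001]
[[0.0141, -0.0374, 0.0142], [0.014, -0.0374, 0.0142], [0.014, -0.0374, 0.0143], [0.014, -0.0374, 0.0144]]
[([0.645, -0.065, 0.102], 0.93), ([0.641, 0.044, 0.1], 0.79), ([0.488, 0.495, 0.031], 0.54), ([0.57, 0.472, 0.033], 0.5), ([0.495, 0.065, 0.056], 0.37)]
[([0.496, -0.047, 0.068], 0.6), ([0.495, -0.001, 0.066], 0.45)]
[([0.52, -0.314, 0.008], 0.59)]
```

View pics/s19.png

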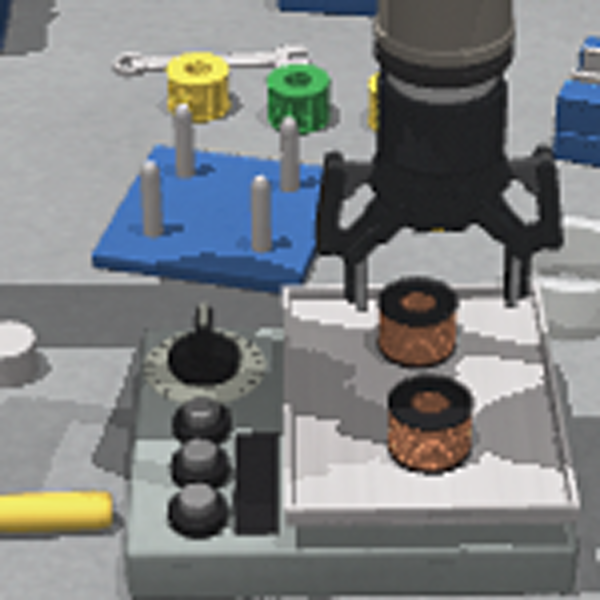

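Call:
send_rows(xyz=[[0.013,-0.036,0],[0.013,-0.036,0],[0.013,-0.036,0.01],[0.01,-0.025,0.015],[0.004,-0.005,0.015],[0,0,0.01],[0,0,0],[0,0,0]], rot=[[0.007,0,0],[0,0,0],[0,0,0],[0,0,0],[0,0,0],[0,0,0],[0,0,0],[0,0,0]], hand=[1,1,1,1,1,1,1,1])

```text
time_s: 19.42
ee_pos: [0.4881, 0.0015, 0.1078]
eef_rot: [-178.0, -0.2, 90.0]
wrist_force: [0.3, 0.5, -0.2]
opening: -0.0001
```

```bash
python3 -c "
from h import *
go(.495,.000,.08,90)
shot('side','s20',(270,170,370,270),6)"
```

```text
pos [0.4881 0.0015 0.1078] rot [-178.04   -0.23   89.95] open -0.0001 F [ 0.3  0.5 -0.2] t 19.42 j [ -9.  25. 101.  -0.  56.  -9.]
shift [-0.0016  0.0078  0.0275] n 1 [-0.0016  0.0078  0.0275] | rot [-0.034 -0.004 -0.001] m 1 [-0.0342 -0.0041 -0.0008]
comb 1 [-0.0342, -0.0041, -0.0008]
[[-0.0016, 0.0078, 0.0275]]
```

View pics/s20.png

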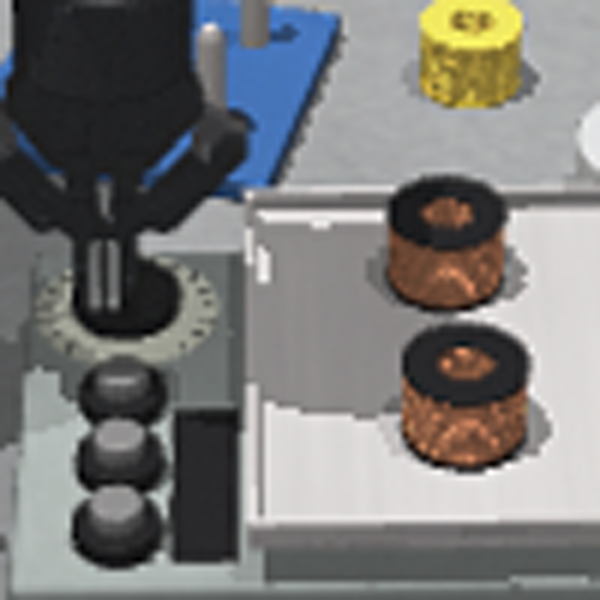

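Call:
send_rows(xyz=[[-0.002,0.008,0.006],[0,0,0.012],[0,0,0.008],[0,0,0],[0,0,0]], rot=[[-0.034,-0.004,0],[0,0,0],[0,0,0],[0,0,0],[0,0,0]], hand=[1,1,1,1,1])

```text
time_s: 19.88
ee_pos: [0.4996, -0.0019, 0.0816]
eef_rot: [179.8, 0.0, 89.9]
wrist_force: [0.3, -0.1, 0.2]
opening: 0.0002
```

```bash
python3 -c "
from h import *
go(.495,.000,.061,90)
print((w2px('side',[[.495,0,.067],[.495,-.045,.067],[.495,-.09,.067]])-[270,170])*6)
shot('side','s21',(270,170,370,270),6)"
```

```text
pos [ 0.4996 -0.0019  0.0816] rot [1.7976e+02 4.0000e-02 8.9880e+01] open 0.0002 F [ 0.3 -0.1  0.2] t 19.88 j [ -9.  27. 103.  -0.  50.  -9.]
shift [ 0.0019 -0.0047  0.0206] n 1 [ 0.0019 -0.0047  0.0206] | rot [ 0.004  0.001 -0.002] m 1 [ 0.0043  0.0007 -0.0021]
comb 1 [0.0043, 0.0007, -0.0021]
[[0.0019, -0.0047, 0.0206]]
[[117.69245771 369.99512539]
 [116.2473307  434.75877206]
 [114.71504326 503.13529911]]
```

View pics/s21.png

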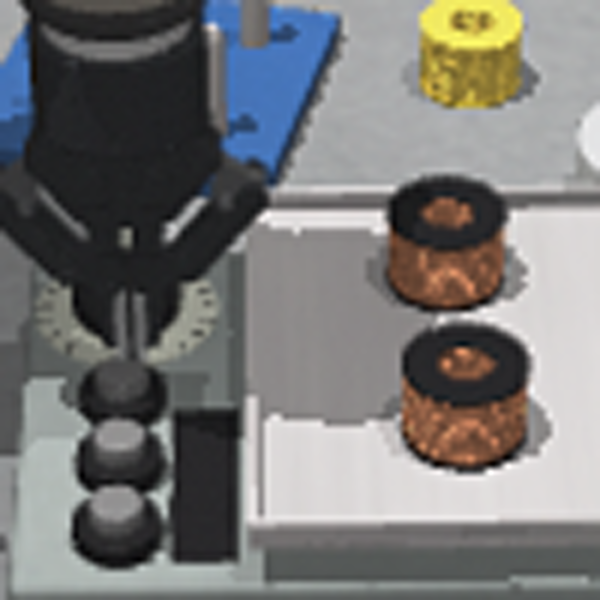

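Call:
send_rows(xyz=[[0.002,-0.003,0.008],[0,0,0.007],[0,0,0.004],[0,0,0.002],[0,0,0]], rot=[[0.004,0,0],[0,0,0],[0,0,0],[0,0,0],[0,0,0]], hand=[1,1,1,1,1])

```text
time_s: 20.35
ee_pos: [0.4982, -0.0002, 0.061]
eef_rot: [179.7, 0.1, 89.9]
wrist_force: [-2.2, -1.2, 6.8]
opening: -0.0001
```

```bash
python3 -c "
from h import *
go(.495,.000,.061,90)
shot('side','s22',(270,170,370,270),6)"
```

```text
pos [ 4.982e-01 -2.000e-04  6.100e-02] rot [1.7975e+02 1.0000e-01 8.9890e+01] open -0.0001 F [-2.2 -1.2  6.8] t 20.35 j [ -9.  29. 104.  -0.  47.  -9.]
shift [ 0.0001 -0.0032 -0.    ] n 1 [ 0.0001 -0.0032 -0.    ] | rot [ 0.004  0.002 -0.002] m 1 [ 0.0044  0.0017 -0.002 ]
comb 1 [0.0044, 0.0017, -0.002]
[[0.0001, -0.0032, -0.0]]
```

View pics/s22.png

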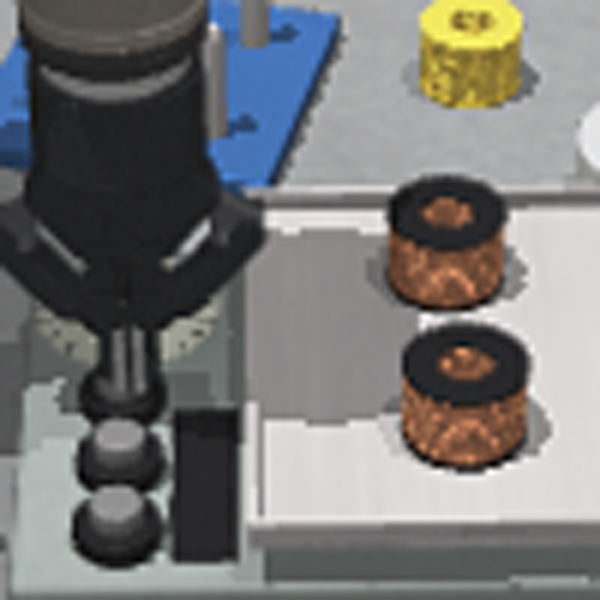

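Call:
send_rows(xyz=[[0,0,0.001],[0,0,0],[0,0,-0.012],[0,0,-0.012],[0,0,0],[-0.02,-0.001,0],[-0.02,0,0],[-0.004,0,0],[0,0,0],[0,0,0]], rot=[[0,0,0],[0,0,0],[0,0,0],[0,0,0],[0,0,0],[0,0,0],[0,0,0],[0,0,0],[0,0,0],[0,0,0]], hand=[1,1,1,1,1,1,1,1,1,1])

```text
time_s: 21.23
ee_pos: [0.4962, -0.0442, 0.0838]
eef_rot: [179.8, 0.0, 90.0]
wrist_force: [-0.5, 0.5, -0.8]
opening: -0.0001
```

```bash
python3 -c "
from h import *
go(.496,-.045,.061,90)
shot('side','s23',(270,170,370,270),6)"
```

```text
pos [ 0.4962 -0.0442  0.0838] rot [1.7982e+02 5.0000e-02 8.9950e+01] open -0.0001 F [-0.5  0.5 -0.8] t 21.23 j [-14.  27. 103.  -0.  50. -14.]
shift [-0.0007 -0.0003  0.0228] n 1 [-0.0007 -0.0003  0.0228] | rot [ 0.003  0.001 -0.001] m 1 [ 0.0032  0.0008 -0.0009]
comb 1 [0.0032, 0.0008, -0.0009]
[[-0.0007, -0.0003, 0.0228]]
```

View pics/s23.png

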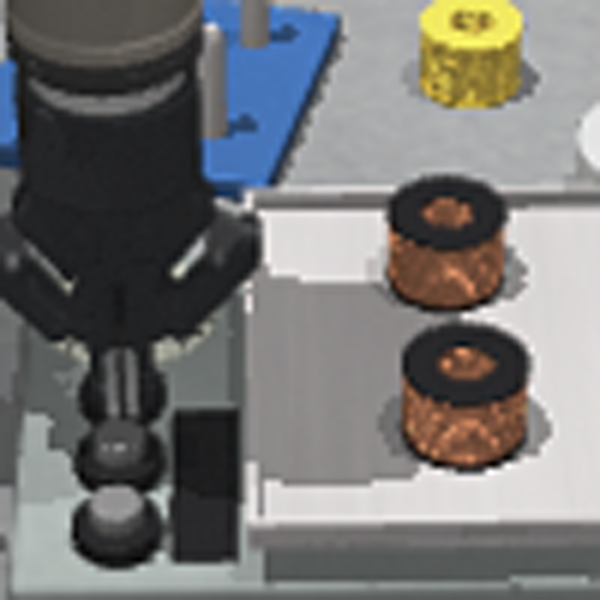

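Call:
send_rows(xyz=[[-0.001,0,0.009],[0,0,0.008],[0,0,0.005],[0,0,0.003],[0,0,0],[0,0,0]], rot=[[0.003,0,0],[0,0,0],[0,0,0],[0,0,0],[0,0,0],[0,0,0]], hand=[1,1,1,1,1,1])

```text
time_s: 21.78
ee_pos: [0.4973, -0.0436, 0.0617]
eef_rot: [179.8, 0.2, 90.2]
wrist_force: [-0.7, -2.0, 2.1]
opening: -0.0002
```

```bash
python3 -c "
from h import *
go(.496,-.045,.061,90)
shot('side','s24',(270,170,370,270),6)"
```

```text
pos [ 0.4973 -0.0436  0.0617] rot [179.79   0.23  90.25] open -0.0002 F [-0.7 -2.   2.1] t 21.78 j [-14.  29. 104.  -0.  47. -14.]
shift [-0.0013 -0.0013  0.0007] n 1 [-0.0013 -0.0013  0.0007] | rot [0.004 0.004 0.004] m 1 [0.0038 0.0039 0.0043]
comb 1 [0.0038, 0.0039, 0.0043]
[[-0.0013, -0.0013, 0.0007]]
```

View pics/s24.png

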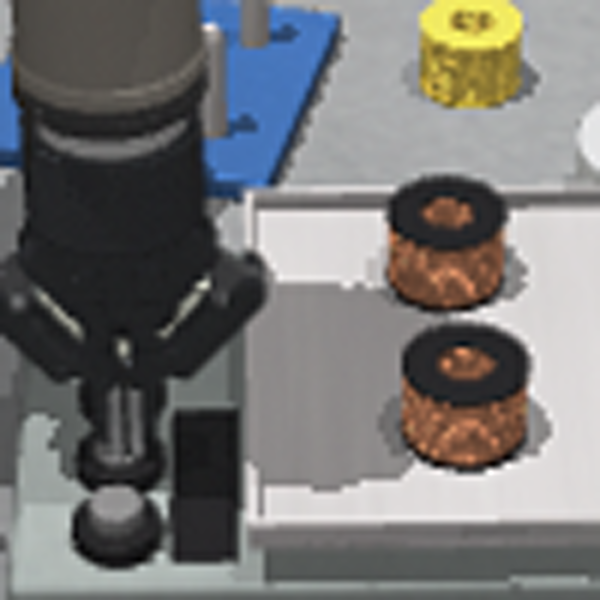

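Call:
send_rows(xyz=[[-0.001,-0.001,0.003],[0,0,0.002],[0,0,0.001]], rot=[[0,0,0],[0,0,0],[0,0,0]], hand=[1,1,1])

```text
time_s: 22.08
ee_pos: [0.4974, -0.0436, 0.0609]
eef_rot: [179.5, 0.3, 90.3]
wrist_force: [-5.4, -2.9, 12.6]
opening: 0.0002
```

```bash
python3 -c "
from h import *
go(.496,-.045,.061,90)"
```

```text
pos [ 0.4974 -0.0436  0.0609] rot [179.53   0.26  90.34] open 0.0002 F [-5.4 -2.9 12.6] t 22.08 j [-14.  29. 104.  -0.  47. -14.]
shift [-0.0014 -0.0014 -0.0001] n 1 [-0.0014 -0.0014 -0.0001] | rot [0.008 0.005 0.006] m 1 [0.0082 0.0045 0.0059]
comb 1 [0.0082, 0.0045, 0.0059]
[[-0.0014, -0.0014, -0.0001]]
```

Key 2 has bottomed out at 12.6 N. Moving on to key 3.

Call:
send_rows(xyz=[[0,0,-0.012],[0,0,-0.012],[0,0,0],[-0.02,-0.001,0],[-0.02,-0.001,0],[-0.005,0,0],[0,0,0],[0,0,0]], rot=[[0.004,0.004,0.005],[0,0,0],[0,0,0],[0,0,0],[0,0,0],[0,0,0],[0,0,0],[0,0,0]], hand=[1,1,1,1,1,1,1,1])

```text
time_s: 22.75
ee_pos: [0.4933, -0.0864, 0.0795]
eef_rot: [-179.9, -0.2, 90.2]
wrist_force: [-0.4, -0.2, -0.6]
opening: 0.0001
```

```bash
python3 -c "
from h import *
go(.496,-.0895,.061,90)
shot('side','s25',(270,170,370,270),6)"
```

```text
pos [ 0.4933 -0.0864  0.0795] rot [-179.91   -0.18   90.2 ] open 0.0001 F [-0.4 -0.2 -0.6] t 22.75 j [-19.  28. 102.   0.  50. -19.]
shift [-0.0032  0.0028  0.0185] n 1 [-0.0032  0.0028  0.0185] | rot [-0.002 -0.003  0.004] m 1 [-0.0016 -0.0032  0.0036]
comb 1 [-0.0016, -0.0032, 0.0036]
[[-0.0032, 0.0028, 0.0185]]
```

View pics/s25.png

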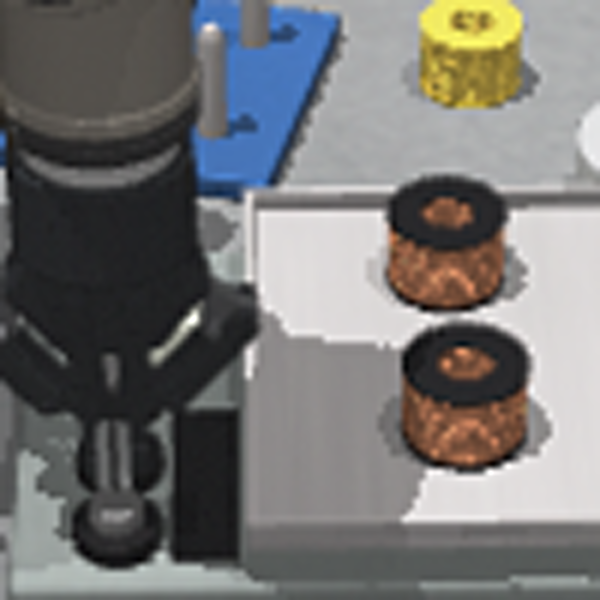

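Call:
send_rows(xyz=[[-0.003,0.002,0.007],[0,0,0.007],[0,0,0.005],[0,0,0.003],[0,0,0.002],[0,0,0.002]], rot=[[-0.001,-0.003,0.003],[0,0,0],[0,0,0],[0,0,0],[0,0,0],[0,0,0]], hand=[1,1,1,1,1,1])

```text
time_s: 23.3
ee_pos: [0.4961, -0.0881, 0.0607]
eef_rot: [179.8, 0.3, 90.3]
wrist_force: [-6.7, -0.4, 19.2]
opening: 0.0002
```

```bash
python3 -c "
from h import *
go(.496,-.0895,.061,90)"
```

```text
pos [ 0.4961 -0.0881  0.0607] rot [179.81   0.26  90.34] open 0.0002 F [-6.7 -0.4 19.2] t 23.3 j [-19.  29. 103.  -0.  47. -19.]
shift [-0.0014 -0.0001 -0.0002] n 1 [-0.0014 -0.0001 -0.0002] | rot [0.003 0.004 0.006] m 1 [0.0034 0.0045 0.0059]
comb 1 [0.0034, 0.0045, 0.0059]
[[-0.0014, -0.0001, -0.0002]]
```

Call:
send_rows(xyz=[[0,0,-0.01],[0,0,-0.02],[0,0,-0.03],[0,0,-0.03],[0,0,-0.01],[0,0,0],[0,0,0]], rot=[[0.003,0.004,0.005],[0,0,0],[0,0,0],[0,0,0],[0,0,0],[0,0,0],[0,0,0]], hand=[1,1,1,1,0.5,-0.5,-1])

```text
time_s: 23.88
ee_pos: [0.4949, -0.0848, 0.1618]
eef_rot: [-179.8, -0.1, 90.2]
wrist_force: [-0.1, -0.3, 0.4]
opening: 0.0357
```

```bash
python3 -c "
from h import *
go(.643,-.055,.16,90)
shot('side','s26',(200,170,400,385),2.7)
shot('top','t26',(280,120,500,290),3.6)
for c in ('side','top'):
  for l in ('spool1','carton'): print([(np.round(x['point'],3).tolist(),round(x['p'],2)) for x in search_frame(c,l)])"
```

```text
pos [ 0.4949 -0.0848  0.1618] rot [-1.7982e+02 -8.0000e-02  9.0220e+01] open 0.0357 F [-0.1 -0.3  0.4] t 23.88 j [-18.  21.  97.   0.  62. -19.]
shift [0.0293 0.1482 0.0014] n 4 [0.0073 0.0371 0.0003] | rot [-0.003 -0.001  0.004] m 1 [-0.0032 -0.0014  0.0038]
comb 4 [-0.0008, -0.0003, 0.001]
[[0.0073, 0.0371, 0.0003], [0.0074, 0.037, 0.0004], [0.0074, 0.037, 0.0004], [0.0074, 0.037, 0.0004]]
[([0.643, 0.044, 0.103], 0.87), ([0.57, 0.471, 0.033], 0.8), ([0.672, 0.316, 0.03], 0.74), ([0.498, -0.089, 0.068], 0.7), ([0.521, -0.31, 0.012], 0.6), ([0.659, 0.458, 0.034], 0.5)]
[([0.521, -0.311, 0.009], 0.8), ([0.499, -0.004, 0.069], 0.65)]
[([0.57, 0.479, 0.039], 0.89), ([0.642, 0.058, 0.109], 0.77), ([0.64, -0.048, 0.112], 0.65), ([0.484, 0.505, 0.035], 0.65), ([0.659, 0.474, 0.041], 0.61), ([0.676, 0.325, 0.042], 0.54), ([0.494, -0.001, 0.064], 0.32)]
[([0.515, -0.336, 0.005], 0.85)]
```

View pics/s26.png

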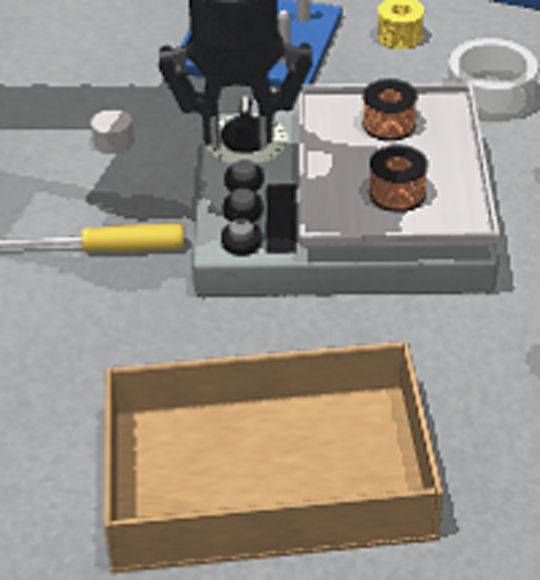

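View pics/t26.png

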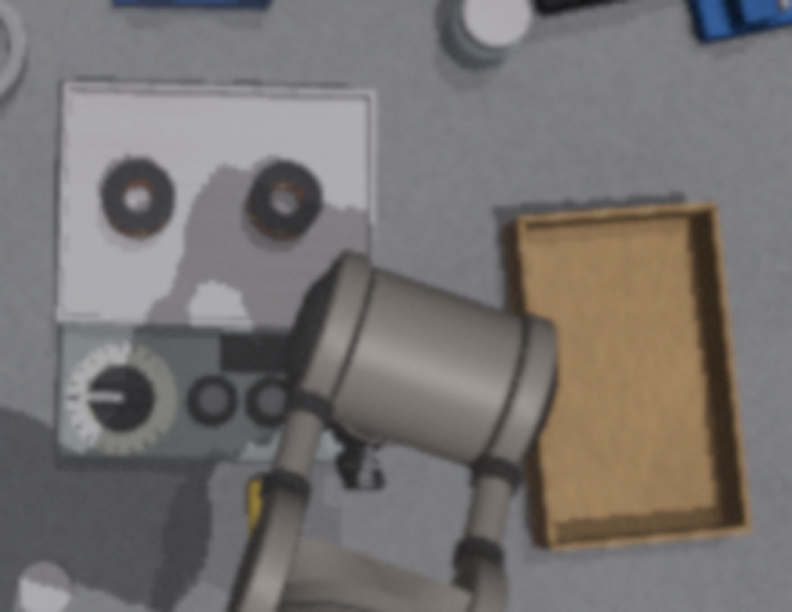

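Call:
send_rows(xyz=[[0.008,0.037,0],[0.008,0.036,0],[0.007,0.036,0],[0.004,0.025,0.003],[0,0.005,0.003],[0,0,0],[0,0,0]], rot=[[-0.003,-0.001,0.004],[0,0,0],[0,0,0],[0,0,0],[0,0,0],[0,0,0],[0,0,0]], hand=[-1,-1,-1,-1,-1,-1,-1])

```text
time_s: 24.77
ee_pos: [0.6333, -0.056, 0.1458]
eef_rot: [-179.0, -0.2, 89.8]
wrist_force: [0.3, -0.1, -0.4]
opening: 0.0852
```

```bash
python3 -c "
from h import *
go(.643,-.055,.13,90)"
```

```text
pos [ 0.6333 -0.056   0.1458] rot [-179.03   -0.25   89.84] open 0.0852 F [ 0.3 -0.1 -0.4] t 24.77 j [-12.  36.  74.   0.  71. -12.]
shift [0.0009 0.01   0.0156] n 1 [0.0009 0.01   0.0156] | rot [-0.017 -0.004 -0.003] m 1 [-0.017  -0.0043 -0.0027]
comb 1 [-0.017, -0.0043, -0.0027]
[[0.0009, 0.01, 0.0156]]
```

Call:
send_rows(xyz=[[0.001,0.009,0.006],[0,0.001,0.012],[0,0,0.014],[0,0,0.013],[0,0,0.008],[0,0,0],[0,0,0]], rot=[[-0.017,-0.004,-0.003],[0,0,0],[0,0,0],[0,0,0],[0,0,0],[0,0,0],[0,0,0]], hand=[-1,-1,-1,-1,-1,-1,-1])

```text
time_s: 25.35
ee_pos: [0.6353, -0.057, 0.0889]
eef_rot: [-179.5, -0.1, 89.8]
wrist_force: [0.1, 0.2, -0.2]
opening: 0.0852
```

```bash
python3 -c "
from h import *
go(.643,-.055,.081,90)
shot('side','s27',(270,170,370,270),6)"
```

```text
pos [ 0.6353 -0.057   0.0889] rot [-1.7955e+02 -6.0000e-02  8.9830e+01] open 0.0852 F [ 0.1  0.2 -0.2] t 25.35 j [-12.  39.  78.  -0.  63. -12.]
shift [0.002  0.0078 0.0079] n 1 [0.002  0.0078 0.0079] | rot [-0.008 -0.001 -0.003] m 1 [-0.0079 -0.001  -0.0029]
comb 1 [-0.0079, -0.001, -0.0029]
[[0.002, 0.0078, 0.0079]]
```

View pics/s27.png

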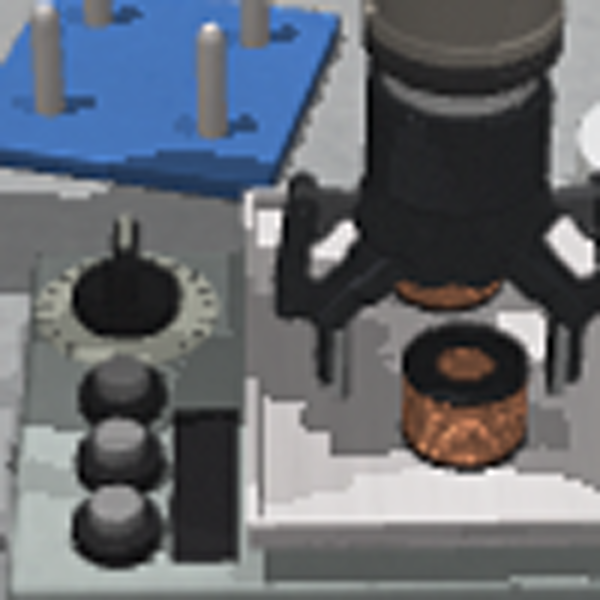

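Call:
send_rows(xyz=[[0.001,0.007,0.007],[0,0.001,0.001],[0,0,0],[0,0,0],[0,0,0],[0,0,0],[0,0,0],[0,0,0]], rot=[[-0.008,0,-0.003],[0,0,0],[0,0,0],[0,0,0],[0,0,0],[0,0,0],[0,0,0],[0,0,0]], hand=[-1,-1,-0.6,-0.2,0.2,0.3,0.3,0.3], grip_force=50)

```text
time_s: 26.07
ee_pos: [0.645, -0.0562, 0.0832]
eef_rot: [179.7, -0.0, 90.0]
wrist_force: [-0.1, -0.5, -1.1]
opening: 0.054
```

Call:
send_rows(xyz=[[0,0,-0.01],[0,0,-0.02],[0,0,-0.025],[0,0,-0.02],[0,0,-0.01],[0,0,0]], rot=[[0,0,0],[0,0,0],[0,0,0],[0,0,0],[0,0,0],[0,0,0]], hand=[0.3,0.3,0.3,0.3,0.3,0.3])

```text
time_s: 26.57
ee_pos: [0.6427, -0.0558, 0.1713]
eef_rot: [-179.9, -0.1, 90.0]
wrist_force: [-0.2, 0.6, -2.2]
opening: 0.0542
```

```bash
python3 -c "
from h import *
go(.482,-.3645,.19,95)
shot('side','s28',(270,130,370,230),6)"
```

```text
pos [ 0.6427 -0.0558  0.1713] rot [-1.7987e+02 -9.0000e-02  9.0030e+01] open 0.0542 F [-0.2  0.6 -2.2] t 26.57 j [-12.  35.  71.   0.  74. -12.]
shift [-0.3086 -0.1609 -0.0188] n 8 [-0.0386 -0.0201 -0.0023] | rot [-0.002 -0.002 -0.087] m 1 [-0.0022 -0.0016 -0.0867]
comb 8 [-0.0003, -0.0002, -0.0108]
[[-0.0386, -0.0201, -0.0023], [-0.0384, -0.0205, -0.0023], [-0.0381, -0.0209, -0.0023], [-0.0379, -0.0214, -0.0023], [-0.0377, -0.0218, -0.0023], [-0.0374, -0.0222, -0.0023], [-0.0372, -0.0226, -0.0023], [-0.0369, -0.023, -0.0023]]
```

View pics/s28.png

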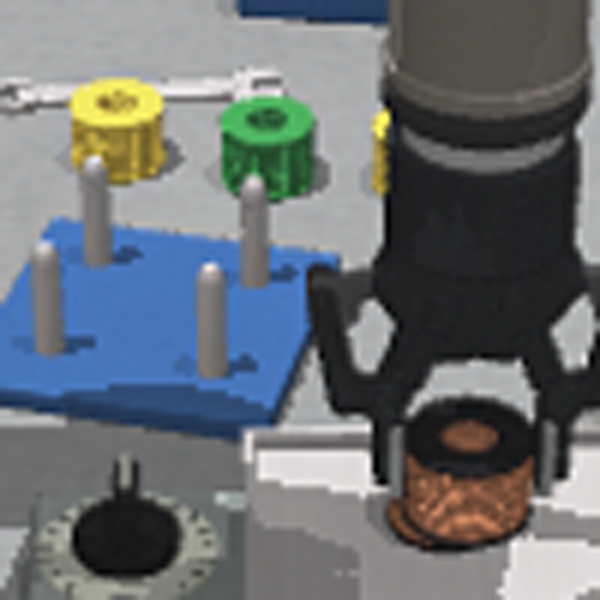

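Call:
send_rows(xyz=[[-0.035,-0.018,-0.003],[-0.036,-0.019,-0.003],[-0.036,-0.019,-0.003],[-0.036,-0.02,-0.002],[-0.035,-0.02,-0.002],[-0.035,-0.021,-0.002],[-0.03,-0.018,-0.001],[-0.018,-0.01,0],[-0.005,-0.003,0],[0,0,0],[0,0,0]], rot=[[0,0,-0.011],[0,0,-0.011],[0,0,-0.011],[0,0,-0.011],[0,0,-0.011],[0,0,-0.011],[0,0,-0.011],[0,0,-0.011],[0,0,0],[0,0,0],[0,0,0]], hand=[0.3,0.3,0.3,0.3,0.3,0.3,0.3,0.3,0.3,0.3,0.3])

```text
time_s: 27.53
ee_pos: [0.4951, -0.3332, 0.1751]
eef_rot: [-179.1, -0.8, 95.6]
wrist_force: [1.0, -0.5, -3.2]
opening: 0.054
```

```bash
python3 -c "
from h import *
go(.482,-.3645,.10,95)
shot('side','s29',(200,170,400,385),2.7)"
```

```text
pos [ 0.4951 -0.3332  0.1751] rot [-179.1    -0.79   95.56] open 0.054 F [ 1.  -0.5 -3.2] t 27.53 j [-41.  30.  79.  -0.  72. -47.]
shift [-0.0309 -0.0149  0.075 ] n 2 [-0.0154 -0.0075  0.0375] | rot [-0.016 -0.014  0.01 ] m 1 [-0.0158 -0.0137  0.0099]
comb 2 [-0.0079, -0.0068, 0.005]
[[-0.0154, -0.0075, 0.0375], [-0.0152, -0.0077, 0.0375]]
```

View pics/s29.png

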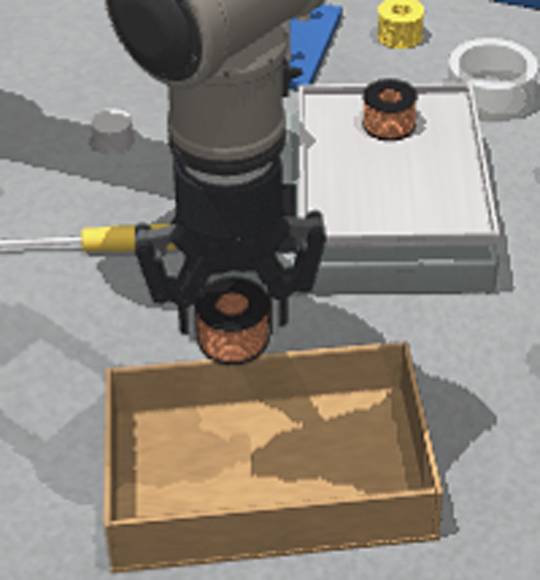

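```bash
python3 -c "
from h import *
p=px2w('side',np.array([(108,370),(407,346),(439,491),(106,522)])/2.7+[200,170],.06)[:,:2]; print(p,p.mean(0))"
```

```text
[[ 0.38508228 -0.26106342]
 [ 0.64031786 -0.24158411]
 [ 0.65233149 -0.39361439]
 [ 0.39799037 -0.41438224]] [ 0.5189305  -0.32766104]
```

Call:
send_rows(xyz=[[-0.016,-0.008,0.01],[-0.012,-0.006,0.018],[-0.001,-0.001,0.02],[0,0,0.02],[0,0,0.005],[0,0,0],[0,0,0]], rot=[[-0.016,-0.014,0.01],[0,0,0],[0,0,0],[0,0,0],[0,0,0],[0,0,0],[0,0,0]], hand=[0.3,0.3,0.3,0.3,0.3,0.3,0.3])

```text
time_s: 28.17
ee_pos: [0.4895, -0.3536, 0.1]
eef_rot: [179.8, -0.1, 95.8]
wrist_force: [-0.6, 0.4, -2.8]
opening: 0.054
```

```bash
python3 -c "
from h import *
go(.482,-.3645,.0215,95)
shot('side','s30',(200,170,400,385),2.7)"
```

```text
pos [ 0.4895 -0.3536  0.1   ] rot [ 1.7982e+02 -6.0000e-02  9.5770e+01] open 0.054 F [-0.6  0.4 -2.8] t 28.17 j [-43.  35.  84.   0.  61. -49.]
shift [-0.0102 -0.0088  0.0784] n 2 [-0.0051 -0.0044  0.0392] | rot [ 0.003 -0.001  0.013] m 1 [ 0.0031 -0.0011  0.0134]
comb 2 [0.0015, -0.0006, 0.0067]
[[-0.0051, -0.0044, 0.0392], [-0.0051, -0.0043, 0.0392]]
```

View pics/s30.png

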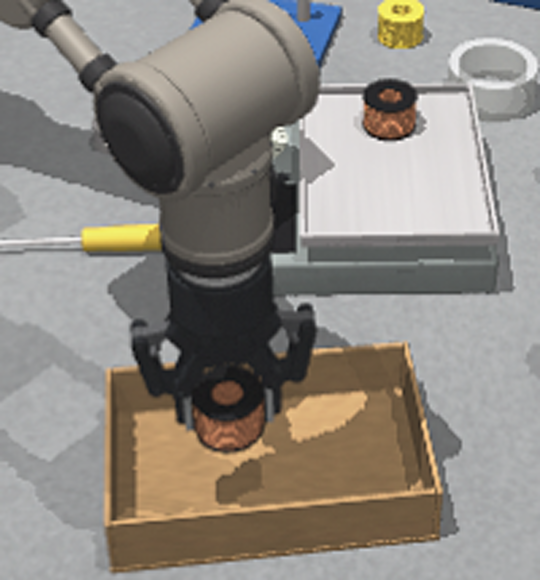

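Call:
send_rows(xyz=[[-0.007,-0.006,0.015],[-0.003,-0.002,0.018],[0,0,0.018],[0,0,0.013],[0,0,0.003],[0,0,0],[0,0,0]], rot=[[0.003,0,0.012],[0,0,0],[0,0,0],[0,0,0],[0,0,0],[0,0,0],[0,0,0]], hand=[0.3,0.3,0.3,0.3,0.3,0.3,0.3])

```text
time_s: 28.8
ee_pos: [0.4902, -0.3664, 0.0416]
eef_rot: [179.3, 0.7, 95.3]
wrist_force: [0.3, 0.0, -3.2]
opening: 0.0541
```

```bash
python3 -c "
from h import *
go(.482,-.3645,.0205,95)"
```

```text
pos [ 0.4902 -0.3664  0.0416] rot [179.27   0.73  95.35] open 0.0541 F [ 0.3  0.  -3.2] t 28.8 j [-44.  39.  86.   0.  53. -49.]
shift [ 0.0029 -0.0082  0.021 ] n 1 [ 0.0029 -0.0082  0.021 ] | rot [0.013 0.013 0.006] m 1 [0.0129 0.0127 0.0061]
comb 1 [0.0129, 0.0127, 0.0061]
[[0.0029, -0.0082, 0.021]]
```

Call:
send_rows(xyz=[[0.002,-0.004,0.007],[0,-0.002,0.007],[0,0,0.005],[0,0,0.002],[0,0,0]], rot=[[0.013,0.012,0.006],[0,0,0],[0,0,0],[0,0,0],[0,0,0]], hand=[0.3,0.3,0.3,0.3,0.3])

```text
time_s: 29.22
ee_pos: [0.4855, -0.3662, 0.0226]
eef_rot: [179.8, 0.3, 95.0]
wrist_force: [0.1, 0.1, -3.0]
opening: 0.054
```

```bash
python3 -c "
from h import *
go(.482,-.3645,.0205,95)"
```

```text
pos [ 0.4855 -0.3662  0.0226] rot [179.83   0.26  95.  ] open 0.054 F [ 0.1  0.1 -3. ] t 29.22 j [-44.  41.  87.  -0.  52. -49.]
shift [ 0.002  -0.0033  0.0021] n 1 [ 0.002  -0.0033  0.0021] | rot [0.003 0.004 0.   ] m 1 [0.0029 0.0045 0.    ]
comb 1 [0.0029, 0.0045, 0.0]
[[0.002, -0.0033, 0.0021]]
```

Call:
send_rows(xyz=[[0,0,0.003],[0,0,0],[0,0,0],[0,0,0],[0,0,0],[0,0,0],[0,0,0],[0,0,-0.01],[0,0,-0.025],[0,0,-0.035],[0,0,-0.035],[0,0,-0.02]], rot=[[0,0,0],[0,0,0],[0,0,0],[0,0,0],[0,0,0],[0,0,0],[0,0,0],[0,0,0],[0,0,0],[0,0,0],[0,0,0],[0,0,0]], hand=[0.3,0.3,0.3,0,-0.3,-0.6,-1,-1,-1,-1,-1,-1])

```text
time_s: 30.22
ee_pos: [0.4837, -0.3644, 0.1482]
eef_rot: [-179.9, -0.0, 95.0]
wrist_force: [0.1, -0.4, -0.8]
opening: 0.0854
```

```bash
python3 -c "
from h import *
go(.643,.055,.18,90)
shot('side','s31',(200,170,400,385),2.7)
print([(np.round(x['point'],3).tolist(),round(x['p'],2)) for x in search_frame('side','spool1')])"
```

```text
pos [ 0.4837 -0.3644  0.1482] rot [-1.7992e+02 -4.0000e-02  9.4990e+01] open 0.0854 F [ 0.1 -0.4 -0.8] t 30.22 j [-44.  32.  81.  -0.  67. -49.]
shift [ 0.404   0.1952 -0.0318] n 11 [ 0.0367  0.0177 -0.0029] | rot [-0.002 -0.001  0.087] m 1 [-0.0015 -0.0007  0.0871]
comb 11 [-0.0001, -0.0001, 0.0079]
[[0.0367, 0.0177, -0.0029], [0.0369, 0.0175, -0.0029], [0.037, 0.0172, -0.0029], [0.0371, 0.0169, -0.0029], [0.0373, 0.0166, -0.0029], [0.0374, 0.0163, -0.0029], [0.0375, 0.016, -0.0029], [0.0377, 0.0157, -0.0029], [0.0378, 0.0154, -0.0029], [0.0379, 0.0151, -0.0029], [0.038, 0.0148, -0.0029]]
[([0.641, 0.047, 0.104], 0.85), ([0.488, -0.366, 0.045], 0.76), ([0.674, 0.316, 0.029], 0.68), ([0.658, 0.461, 0.034], 0.68), ([0.484, 0.523, 0.042], 0.63), ([0.575, 0.469, 0.036], 0.47)]
```

View pics/s31.png

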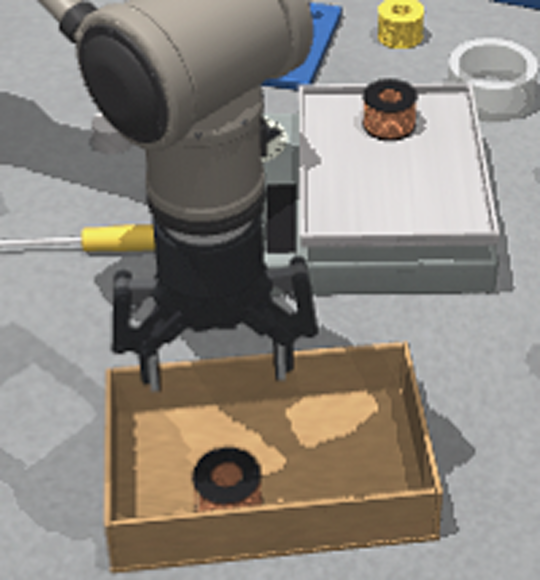

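The first spool is in the carton. Going back for the second.

Call:
send_rows(xyz=[[0.034,0.016,-0.003],[0.035,0.016,-0.003],[0.035,0.016,-0.003],[0.035,0.016,-0.003],[0.036,0.016,-0.003],[0.036,0.016,-0.003],[0.036,0.015,-0.003],[0.036,0.015,-0.003],[0.036,0.015,-0.003],[0.03,0.012,-0.002],[0.015,0.006,0],[0,0,0]], rot=[[0,0,0.008],[0,0,0.008],[0,0,0.008],[0,0,0.008],[0,0,0.008],[0,0,0.008],[0,0,0.008],[0,0,0.008],[0,0,0.008],[0,0,0.008],[0,0,0],[0,0,0]], hand=[-1,-1,-1,-1,-1,-1,-1,-1,-1,-1,-1,-1])

```text
time_s: 31.32
ee_pos: [0.6305, 0.021, 0.1811]
eef_rot: [179.6, 0.3, 89.8]
wrist_force: [0.2, 0.2, -0.3]
opening: 0.0857
```

```bash
python3 -c "
from h import *
go(.643,.0545,.13,90)
shot('side','s32',(270,130,370,230),6)"
```

```text
pos [0.6305 0.021  0.1811] rot [179.63   0.34  89.78] open 0.0857 F [ 0.2  0.2 -0.3] t 31.32 j [-5. 33. 74. -0. 73. -5.]
shift [0.0339 0.012  0.0509] n 2 [0.0169 0.006  0.0255] | rot [ 0.007  0.006 -0.004] m 1 [ 0.0065  0.006  -0.0039]
comb 2 [0.0033, 0.003, -0.0019]
[[0.0169, 0.006, 0.0255], [0.0169, 0.0061, 0.0255]]
```

View pics/s32.png

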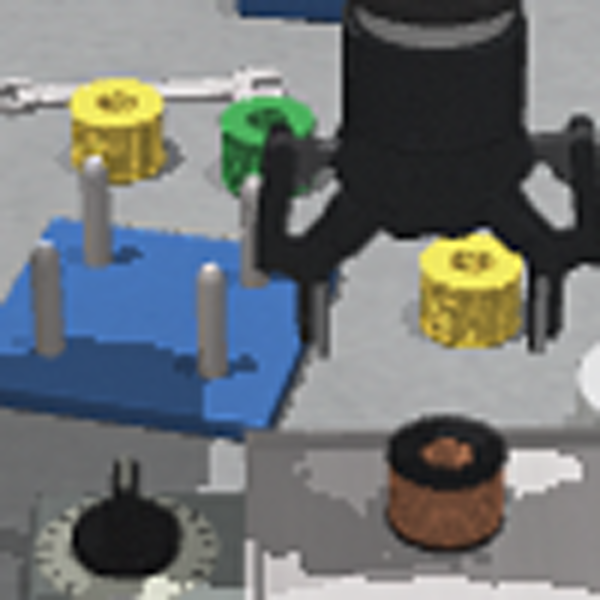

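Call:
send_rows(xyz=[[0.018,0.006,0.012],[0.015,0.005,0.015],[0.001,0.001,0.015],[0,0,0.01],[0,0,0],[0,0,0]], rot=[[0.006,0.006,-0.004],[0,0,0],[0,0,0],[0,0,0],[0,0,0],[0,0,0]], hand=[-1,-1,-1,-1,-1,-1])

```text
time_s: 31.87
ee_pos: [0.641, 0.0502, 0.1249]
eef_rot: [-179.9, 0.2, 89.8]
wrist_force: [0.2, 0.7, -0.1]
opening: 0.0853
```

```bash
python3 -c "
from h import *
go(.643,.0545,.081,90)"
```

```text
pos [0.641  0.0502 0.1249] rot [-1.7986e+02  1.7000e-01  8.9770e+01] open 0.0853 F [ 0.2  0.7 -0.1] t 31.87 j [-2. 37. 75. -0. 68. -2.]
shift [0.0044 0.002  0.0439] n 2 [0.0022 0.001  0.022 ] | rot [-0.002  0.003 -0.004] m 1 [-0.0024  0.003  -0.0041]
comb 2 [-0.0012, 0.0015, -0.002]
[[0.0022, 0.001, 0.022], [0.0022, 0.001, 0.022]]
```

Call:
send_rows(xyz=[[0.004,0.002,0.01],[0,0,0.014],[0,0,0.012],[0,0,0.006],[0,0,0],[0,0,0]], rot=[[-0.002,0.003,-0.004],[0,0,0],[0,0,0],[0,0,0],[0,0,0],[0,0,0]], hand=[-1,-1,-1,-1,-1,-1])

```text
time_s: 32.37
ee_pos: [0.6446, 0.0516, 0.0824]
eef_rot: [179.7, -0.0, 89.8]
wrist_force: [0.2, 0.0, 0.2]
opening: 0.0856
```

```bash
python3 -c "
from h import *
go(.643,.0545,.081,90)"
```

```text
pos [0.6446 0.0516 0.0824] rot [179.75  -0.    89.79] open 0.0856 F [0.2 0.  0.2] t 32.37 j [-2. 40. 77.  0. 62. -2.]
shift [ 0.0029 -0.0016  0.0014] n 1 [ 0.0029 -0.0016  0.0014] | rot [ 0.004 -0.    -0.004] m 1 [ 0.0044 -0.     -0.0036]
comb 1 [0.0044, -0.0, -0.0036]
[[0.0029, -0.0016, 0.0014]]
```

Call:
send_rows(xyz=[[0.002,0,0.001],[0,0,0],[0,0,0],[0,0,0],[0,0,0],[0,0,0],[0,0,0]], rot=[[0.004,0,-0.003],[0,0,0],[0,0,0],[0,0,0],[0,0,0],[0,0,0],[0,0,0]], hand=[-1,-0.6,-0.2,0.2,0.3,0.3,0.3], grip_force=50)

```text
time_s: 32.95
ee_pos: [0.6463, 0.0537, 0.0847]
eef_rot: [179.7, 0.0, 90.0]
wrist_force: [0.5, -0.1, -1.7]
opening: 0.0548
```

Call:
send_rows(xyz=[[0,0,-0.01],[0,0,-0.02],[0,0,-0.025],[0,0,-0.02],[0,0,-0.01],[0,0,0]], rot=[[0,0,0],[0,0,0],[0,0,0],[0,0,0],[0,0,0],[0,0,0]], hand=[0.3,0.3,0.3,0.3,0.3,0.3])

```text
time_s: 33.45
ee_pos: [0.6442, 0.0538, 0.1736]
eef_rot: [-180.0, -0.0, 90.0]
wrist_force: [0.7, -0.3, -0.9]
opening: 0.0547
```

```bash
python3 -c "
from h import *
go(.556,-.2915,.19,95)
shot('side','s33',(200,130,400,385),2.3)
print([(np.round(x['point'],3).tolist(),round(x['p'],2)) for x in search_frame('side','carton')])"
```

```text
pos [0.6442 0.0538 0.1736] rot [-179.97   -0.     89.98] open 0.0547 F [ 0.7 -0.3 -0.9] t 33.45 j [-2. 35. 71.  0. 74. -2.]
shift [-0.3453 -0.0881 -0.0164] n 9 [-0.0384 -0.0098 -0.0018] | rot [-0.001 -0.    -0.088] m 1 [-0.0006 -0.0001 -0.0876]
comb 9 [-0.0001, -0.0, -0.0097]
[[-0.0384, -0.0098, -0.0018], [-0.0383, -0.0102, -0.0018], [-0.0382, -0.0105, -0.0018], [-0.0381, -0.0109, -0.0018], [-0.038, -0.0113, -0.0018], [-0.0378, -0.0116, -0.0018], [-0.0377, -0.012, -0.0018], [-0.0376, -0.0124, -0.0018], [-0.0375, -0.0127, -0.0018]]
[([0.532, -0.31, 0.012], 0.81), ([0.492, -0.088, 0.071], 0.21)]
```

View pics/s33.png

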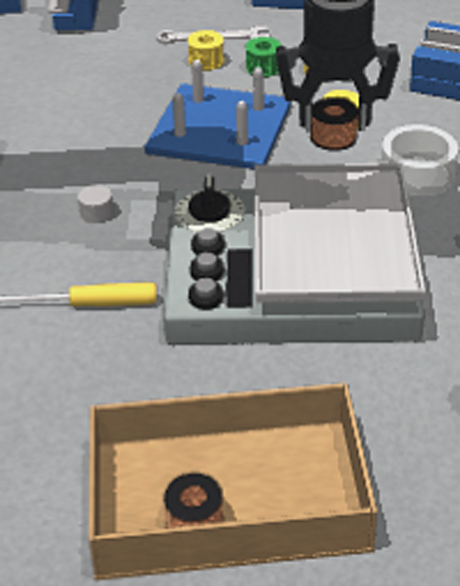

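Call:
send_rows(xyz=[[-0.036,-0.009,-0.003],[-0.036,-0.01,-0.003],[-0.036,-0.01,-0.003],[-0.036,-0.01,-0.003],[-0.036,-0.011,-0.002],[-0.036,-0.011,-0.002],[-0.036,-0.011,-0.002],[-0.03,-0.01,-0.001],[-0.018,-0.006,0],[-0.005,-0.002,0],[0,0,0],[0,0,0]], rot=[[0,0,-0.01],[0,0,-0.01],[0,0,-0.01],[0,0,-0.01],[0,0,-0.01],[0,0,-0.01],[0,0,-0.01],[0,0,-0.01],[0,0,0],[0,0,0],[0,0,0],[0,0,0]], hand=[0.3,0.3,0.3,0.3,0.3,0.3,0.3,0.3,0.3,0.3,0.3,0.3])

```text
time_s: 34.55
ee_pos: [0.555, -0.2633, 0.1737]
eef_rot: [-178.4, -0.8, 95.0]
wrist_force: [-0.1, 0.6, -3.0]
opening: 0.0543
```

```bash
python3 -c "
from h import *
go(.558,-.2925,.10,95)
shot('side','s34',(200,170,400,385),2.7)"
```

```text
pos [ 0.555  -0.2633  0.1737] rot [-178.41   -0.81   95.03] open 0.0543 F [-0.1  0.6 -3. ] t 34.55 j [-32.  33.  75.  -0.  74. -37.]
shift [-0.0304  0.0025  0.0732] n 2 [-0.0152  0.0012  0.0366] | rot [-0.028 -0.014  0.001] m 1 [-0.0277 -0.0142  0.0007]
comb 2 [-0.0138, -0.0071, 0.0003]
[[-0.0152, 0.0012, 0.0366], [-0.0149, 0.0007, 0.0367]]
```

View pics/s34.png

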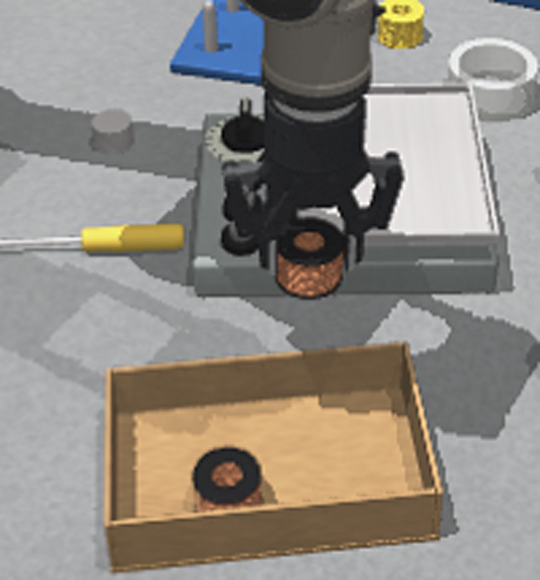

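Call:
send_rows(xyz=[[-0.016,0,0.005],[-0.013,0,0.012],[-0.001,0,0.018],[0,0,0.018],[0,0,0.01],[0,0,0],[0,0,0]], rot=[[-0.024,-0.012,0],[-0.004,-0.002,0],[0,0,0],[0,0,0],[0,0,0],[0,0,0],[0,0,0]], hand=[0.3,0.3,0.3,0.3,0.3,0.3,0.3])

```text
time_s: 35.18
ee_pos: [0.5609, -0.2852, 0.1051]
eef_rot: [-180.0, -0.2, 95.7]
wrist_force: [0.8, -0.1, -1.6]
opening: 0.0545
```

```bash
python3 -c "
from h import *
go(.558,-.2925,.022,95)
shot('side','s35',(200,170,400,385),2.7)"
```

```text
pos [ 0.5609 -0.2852  0.1051] rot [-179.96   -0.22   95.68] open 0.0545 F [ 0.8 -0.1 -1.6] t 35.18 j [-34.  37.  79.   0.  64. -40.]
shift [-0.0073 -0.0036  0.083 ] n 3 [-0.0024 -0.0012  0.0277] | rot [-0.001 -0.004  0.012] m 1 [-0.0007 -0.0039  0.0119]
comb 3 [-0.0002, -0.0013, 0.004]
[[-0.0024, -0.0012, 0.0277], [-0.0024, -0.0012, 0.0277], [-0.0024, -0.0012, 0.0277]]
```

View pics/s35.png

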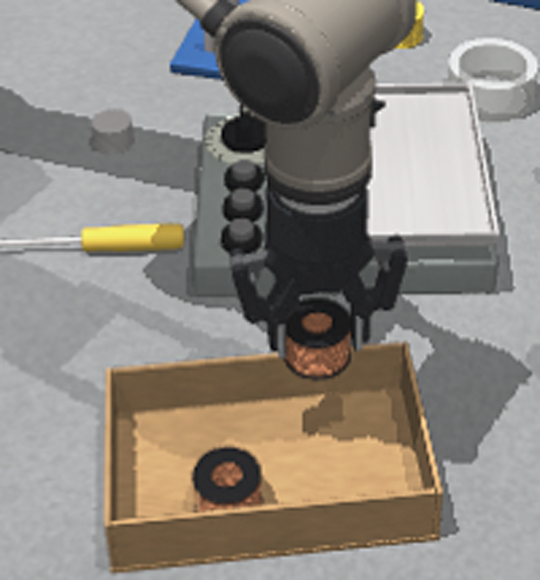

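Call:
send_rows(xyz=[[-0.007,-0.003,0.008],[-0.001,-0.001,0.015],[0,0,0.018],[0,0,0.014],[0,0,0.008],[0,0,0],[0,0,0]], rot=[[0,-0.004,0.012],[0,0,0],[0,0,0],[0,0,0],[0,0,0],[0,0,0],[0,0,0]], hand=[0.3,0.3,0.3,0.3,0.3,0.3,0.3])

```text
time_s: 35.82
ee_pos: [0.5609, -0.2975, 0.0443]
eef_rot: [179.5, 0.5, 94.9]
wrist_force: [0.0, 0.6, -2.4]
opening: 0.0546
```

```bash
python3 -c "
from h import *
go(.558,-.2925,.022,95)"
```

```text
pos [ 0.5609 -0.2975  0.0443] rot [179.55   0.52  94.88] open 0.0546 F [ 0.   0.6 -2.4] t 35.82 j [-35.  41.  82.  -0.  56. -40.]
shift [ 0.0054 -0.0026  0.0222] n 1 [ 0.0054 -0.0026  0.0222] | rot [ 0.008  0.009 -0.002] m 1 [ 0.0079  0.0091 -0.002 ]
comb 1 [0.0079, 0.0091, -0.002]
[[0.0054, -0.0026, 0.0222]]
```

Call:
send_rows(xyz=[[0.003,-0.001,0.007],[0,0,0.007],[0,0,0.006],[0,0,0.001],[0,0,0]], rot=[[0.008,0.009,-0.002],[0,0,0],[0,0,0],[0,0,0],[0,0,0]], hand=[0.3,0.3,0.3,0.3,0.3])

```text
time_s: 36.23
ee_pos: [0.5612, -0.2956, 0.0242]
eef_rot: [179.8, 0.2, 95.0]
wrist_force: [-0.1, 0.2, -2.1]
opening: 0.0548
```

```bash
python3 -c "
from h import *
go(.558,-.2925,.022,95)"
```

```text
pos [ 0.5612 -0.2956  0.0242] rot [1.7982e+02 1.5000e-01 9.5000e+01] open 0.0548 F [-0.1  0.2 -2.1] t 36.23 j [-35.  43.  82.  -0.  55. -40.]
shift [ 0.0034 -0.0029  0.0022] n 1 [ 0.0034 -0.0029  0.0022] | rot [ 0.003  0.003 -0.   ] m 1 [ 0.0031  0.0027 -0.    ]
comb 1 [0.0031, 0.0027, -0.0]
[[0.0034, -0.0029, 0.0022]]
```

Call:
send_rows(xyz=[[0,0,0.003],[0,0,0],[0,0,0],[0,0,0],[0,0,0],[0,0,0],[0,0,0],[0,0,-0.01],[0,0,-0.025],[0,0,-0.035],[0,0,-0.035],[0,0,-0.02]], rot=[[0,0,0],[0,0,0],[0,0,0],[0,0,0],[0,0,0],[0,0,0],[0,0,0],[0,0,0],[0,0,0],[0,0,0],[0,0,0],[0,0,0]], hand=[0.3,0.3,0.3,0,-0.3,-0.6,-1,-1,-1,-1,-1,-1])

```text
time_s: 37.23
ee_pos: [0.559, -0.2941, 0.1495]
eef_rot: [-179.8, -0.1, 95.0]
wrist_force: [0.4, -0.1, 1.5]
opening: 0.0852
```

Call:
send_rows(xyz=[[0,0,-0.03],[0.01,0,-0.03],[0.02,-0.02,-0.01],[0.02,-0.02,0],[0,0,0],[0,0,0]], rot=[[0,0,0],[0,0,0],[0,0,0],[0,0,0],[0,0,0],[0,0,0]], hand=[-1,-1,-1,-1,-1,-1])

```text
time_s: 37.73
ee_pos: [0.5156, -0.248, 0.2374]
eef_rot: [179.2, 0.6, 95.0]
wrist_force: [-0.5, 0.2, 1.6]
opening: 0.0854
```

```bash
python3 -c "
from h import *
go(.5,-.2,.25,95)
shot('side','s36',(200,130,400,385),2.3)
shot('top','t36',(280,120,500,290),3.6)
for c in ('side','top'): print([(np.round(x['point'],3).tolist(),round(x['p'],2)) for x in search_frame(c,'spool1')])"
```

```text
pos [ 0.5156 -0.248   0.2374] rot [179.17   0.65  94.95] open 0.0854 F [-0.5  0.2  1.6] t 37.73 j [-33.  24.  80.   0.  75. -38.]
shift [ 0.049  -0.0112 -0.0133] n 2 [ 0.0245 -0.0056 -0.0067] | rot [ 0.014  0.011 -0.001] m 1 [ 0.0144  0.0113 -0.0008]
comb 2 [0.0072, 0.0057, -0.0004]
[[0.0245, -0.0056, -0.0067], [0.0245, -0.0056, -0.0065]]
[([0.672, 0.317, 0.029], 0.73), ([0.575, 0.467, 0.034], 0.71), ([0.485, -0.363, 0.047], 0.6), ([0.658, 0.46, 0.032], 0.6), ([0.561, -0.297, 0.042], 0.59)]
[([0.568, 0.479, 0.037], 0.86), ([0.66, 0.475, 0.043], 0.85), ([0.679, 0.326, 0.042], 0.84), ([0.484, 0.505, 0.036], 0.73), ([0.561, -0.283, 0.044], 0.65)]
```

View pics/s36.png

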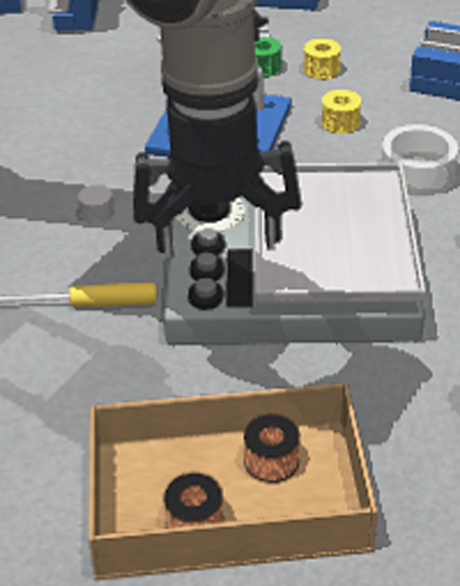

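View pics/t36.png

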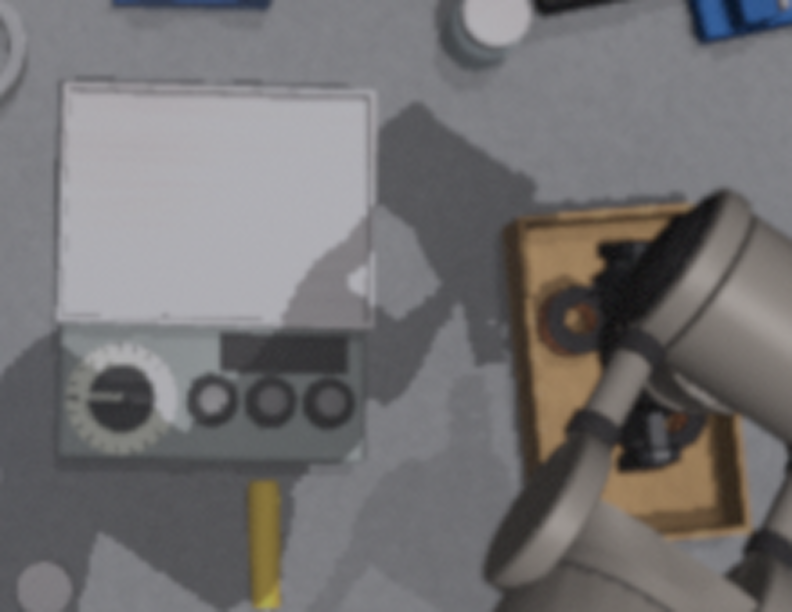

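Both copper spools are upright in the carton, in the side view at (272,445) and (193,498). The pan and rack are empty, the pointer is on the zero tick, and the gripper is clear. Handing in.

```bash
python3 -c "
from cell import *
print(close_job())"
```

```text
the job is handed in; nothing more can be done
None
```

I completed all the steps and handed the job in at about 38 s. No verdict was reported, so success is judged only from my own checks.

- **Spools present:** Only two copper spools were at the start. I left the yellow and green look-alikes alone.
- **Tare:** I turned the knob about +0.56 rad and let go while the pan was empty. The two cameras read it at -0.06 and +0.04 rad afterwards. The last pictures still show the pointer on the bold zero tick; I did not measure the angle again.
- **Pan and keys:** Both spools stood in the pan when I pressed the keys left, middle, right, one at a time. The tool tip went down to about 61 mm each time, which is full travel. The push force was 6.8, 12.6 and 19.2 N against a spring of about 4 N. The middle key read only 2.1 N at first, so I pushed it further before lifting.
- **Carton:** Both spools are upright inside it at about (0.485, -0.364) and (0.561, -0.295), and it looks flat and unmoved. In the last top view the arm hid most of the carton, so that network found only one of the spools. The side view shows both clearly.
- **Disagreement:** The two cameras differed by about 4 mm on the rack posts and by up to about 10 mm on the keys. I aimed between the two readings for both. No grip slipped.

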